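Close the storage jars with their own lids

ROBOT

A 7-joint arm with a two-finger parallel gripper is mounted at the origin on a cart in front of the work surface, level with it; the furniture and walls round the work are solid. World frame = base frame: x ahead of the robot, y to its left, z up, the work surface at z = 0. Lengths are in m, angles in rad, forces in N, time in s.
With the tool pointing down it reaches from about 0.4 to 0.85 m from the base axis. Payload 4.5 kg.
Tool frame: the origin (TCP) lies midway between the tips of the shut fingers; the grasp point (between the pads) lies 19 mm behind it; z points along the fingers, y is the direction in which the jaws open and shut (so a half turn about z gives the same grasp; the last joint's range is limited). The gripper opens to 88 mm and grips with 3 to 60 N. Pads are 18 mm wide; open, the fingers measure 123 mm over their backs; the gripper's body (75 mm by 187 mm) begins 45 mm behind the grasp point.
Start: joints at [1.272, 0.689, -0.195, 1.565, 0.157, 0.902, -0.215], TCP at [0.204, -0.591, 0.239] pointing down, gripper open.
Joint ranges: [-3.01, 3.01], [-0.46, 2.08], [-1.47, 1.51], [0.13, 2.56], [-1, 4.14], [0.04, 2.09], [-2.66, 2.66]. Speed limits (rad/s): [2.57, 2.57, 3.14, 3.14, 3.14, 3.14, 3.14].

INTERFACE

Orientations are given as a unit quaternion [x, y, z, w].
In Python, from plant import r gives the robot as it stands.
- The arm moves only by the tool play_rows, never from a script. Its argument "targets" is a list of rows, each an object of numbers: "jaw": the closure, from 0 (fully open) to 1 (shut); "dx", "dy", "dz": the shift along the tool's x, y, z in m; "yaw": the turn about the tool's z in rad. A call has exactly 5 rows; each row shifts and turns the pose as measured when the row begins, along the tool's axes as they then stand; what a row does not reach is not made up. A row lasts 1/10 s, in which the tool goes at most 50 mm and 8.59 degrees, less where a joint would pass 70% of its speed; a pose out of reach is approached as far as the arm can. A call with a gripper value outside its range is refused whole. The fingers move at their own pace and stop on an object; "squeeze" is the grip in N (left out, the last holds). Time passes only in rows, so rows that do not move let the fingers close, or fill a call up. It gives the time, the measured TCP pose, the force and the opening at its end, in the units of the state.
- r.get_state(): the state, without advancing time (a new reading comes with each control period).
- r.snapshot(name): name is "side" or "top"; returns a dict with "frame" (400x640x3 uint8, red, green, blue), "z_map" (400x640 float32, m along the optical axis (not along the pixel's ray), 0 where there is no reading), "mtx" (3x3 intrinsics, pixels), "position" and "orientation" of the camera in the world. Camera axes: x right, y up, looking along -z (the intrinsics and any distortion apply to the point x, -y, -z); pixel columns grow to the right and rows downward; lengths in m; the calibration is good to about 2 mm. A picture is of the moment at which its call begins.
- r.finish_job(): hands the job in, once; it reports no verdict.
The state is a dict: "clock": time; "q": joint angles; "qd": joint speeds; "joint_torque": joint torques, N m; "tool_pos": TCP position; "eef_rot": TCP orientation; "contact_force": force on the tool from outside, world axes, zero at the start; "moment": the same for the moment, N m; "opening": opening from 0.0 (shut) to 1.0 (fully open).
Only numpy, scipy, OpenCV 4.12 (cv2) and the standard library are available. Lean on these libraries where they do the work, as an engineer would, in place of code of your own. Each camera call takes 0.05 s, during which the arm holds its last target.

TASK

The four storage jars have been washed and are dry: close each with the cork-plugged wooden lid that fits it, going by size, with the plug in the mouth and the disc lying flat on the rim all round. Leave the jars standing upright where they are, and leave the glass, the small white cup and the other things on the worktop alone.

Things in the scene. Friction and masses are not known exactly. Their poses are not given: they have to be found in the camera images.
- jar_s: open round stoneware storage jar, pale sage grey, the smallest of four: 90 mm high, 54 mm outer diameter, round mouth of 42 mm inner diameter, straight walls 6 mm thick, open at the top. Loose, stands upright. Origin: centre of its underside, z up; its rim is at z = 90 mm
- lid_s: wooden lid with cork plug below, smallest of four, fits jar_s; stands loose on its plug. Disc 54 mm wide, 8 thick; plug 18 deep, tapering loosely from 26 (foot) to 37 mm diameter; round upright knob on top to hold it by, 23 mm diameter, 28 high. Origin: centre of the plug's foot, z up; disc from 18 to 26 mm, knob to 54. Fully home, the disc lies on the rim and the origin is 72 mm above the jar's
- jar_m: open round stoneware storage jar, pale sage grey, the second smallest of four: 105 mm high, 68 mm outer diameter, round mouth of 56 mm inner diameter, straight walls 6 mm thick, open at the top. Loose, stands upright. Origin: centre of its underside, z up; its rim is at z = 105 mm
- lid_m: wooden lid with cork plug below, second smallest of four, fits jar_m; stands loose on its plug. Disc 68 mm wide, 8 thick; plug 18 deep, tapering loosely from 40 (foot) to 51 mm diameter; round upright knob on top to hold it by, 23 mm diameter, 28 high. Origin: centre of the plug's foot, z up; disc from 18 to 26 mm, knob to 54. Fully home, the disc lies on the rim and the origin is 87 mm above the jar's
- jar_l: open round stoneware storage jar, pale sage grey, the second largest of four: 120 mm high, 82 mm outer diameter, round mouth of 70 mm inner diameter, straight walls 6 mm thick, open at the top. Loose, stands upright. Origin: centre of its underside, z up; its rim is at z = 120 mm
- lid_l: wooden lid with cork plug below, second largest of four, fits jar_l; stands loose on its plug. Disc 82 mm wide, 8 thick; plug 18 deep, tapering loosely from 54 (foot) to 65 mm diameter; round upright knob on top to hold it by, 23 mm diameter, 28 high. Origin: centre of the plug's foot, z up; disc from 18 to 26 mm, knob to 54. Fully home, the disc lies on the rim and the origin is 102 mm above the jar's
- jar_xl: open round stoneware storage jar, pale sage grey, the largest of four: 135 mm high, 96 mm outer diameter, round mouth of 84 mm inner diameter, straight walls 6 mm thick, open at the top. Loose, stands upright. Origin: centre of its underside, z up; its rim is at z = 135 mm
- lid_xl: wooden lid with cork plug below, largest of four, fits jar_xl; stands loose on its plug. Disc 96 mm wide, 8 thick; plug 18 deep, tapering loosely from 68 (foot) to 79 mm diameter; round upright knob on top to hold it by, 23 mm diameter, 28 high. Origin: centre of the plug's foot, z up; disc from 18 to 26 mm, knob to 54. Fully home, the disc lies on the rim and the origin is 117 mm above the jar's
- glass_1: clear drinking glass, 77 mm in diameter, 89 mm high; a bystander, to be left alone. Origin: centre of its underside, z up
- mug_1: small white espresso cup with a handle, 62 x 89 mm over the handle, 52 mm high; a bystander, to be left alone. Origin: centre of its extents on the underside, z up

How it is judged:
By the outcome, as a careful person would: the job done as asked, in the order asked, and still so for the second after the job is handed in, with the robot touching nothing.
It also fails if it takes over 104 s, if anything falls off the work surface, if the arm or the gripper's body presses on something with over 40 N, if the wrist force passes 120 N, or if a joint passes its speed limit or range.

## Working session

There is one attempt and no reset: what is moved stays moved. The work goes in short steps, Python scripts to look and compute and a tool call to move; the robot and the scene stay as the last step left them, time stands still between calls to the robot, and variables do not carry over. Pictures are saved under pics/ and viewed, and the job is handed in when it is done.

Besides the shell and the picture viewer there is one more tool, called after "Call:" as a command line: name --argument value ..., lists and objects as JSON in quotes. play_rows: Moves the arm, as the interface text tells. Its arguments: {"type":"object","properties":{"targets":{"type":"array"},"squeeze":{"type":"number"}},"required":["targets"]}

```bash
mkdir -p pics; ls
python3 - <<'E'
from plant import r
import cv2,numpy as np
s=r.get_state(); print(s)
for n in("side","top"):
    d=r.snapshot(n); np.savez(f"{n}0.npz",**d); cv2.imwrite(f"pics/{n}0.png",d["frame"][:,:,::-1]); print(n,d["mtx"],d["position"],d["orientation"],[k for k in d])
E
```

```text
pics
{'clock': 0.0, 'q': array([ 1.27179296,  0.68999947, -0.19452094,  1.56632686,  0.15734511,
        0.90248244, -0.21510978]), 'qd': array([ 0.00189405, -0.00029457, -0.00048767,  0.00115005,  0.00178037,
        0.00029586, -0.00016215]), 'joint_torque': array([-2.77514282e-04, -5.27573812e+01, -1.26680262e+00, -1.53428113e+01,
       -5.26215706e-02,  6.72394177e-03,  1.76519238e-04]), 'tool_pos': array([ 0.20392858, -0.59013907,  0.23790512]), 'eef_rot': array([ 9.86177980e-01,  1.65686949e-01, -2.28062401e-04, -8.80587663e-04]), 'contact_force': array([-0.28679131,  0.44281932,  0.33136296]), 'moment': array([-0.06552997, -0.00185322,  0.00176752]), 'opening': 1.0010017855682893}
side [[388.65068558   0.         323.19702258]
 [  0.         388.65068558 198.26344393]
 [  0.           0.           1.        ]] [0.08289238 0.80002808 0.6295191 ] [-0.13307222  0.47498678  0.83085034 -0.25761802] ['frame', 'z_map', 'mtx', 'position', 'orientation']
top [[462.73371096   0.         317.28052766]
 [  0.         462.73371096 198.09217913]
 [  0.           0.           1.        ]] [ 0.54730327 -0.0282249   1.05825936] [ 0.03549107 -0.01653832 -0.70091976  0.71216456] ['frame', 'z_map', 'mtx', 'position', 'orientation']
```

View pics/side0.png

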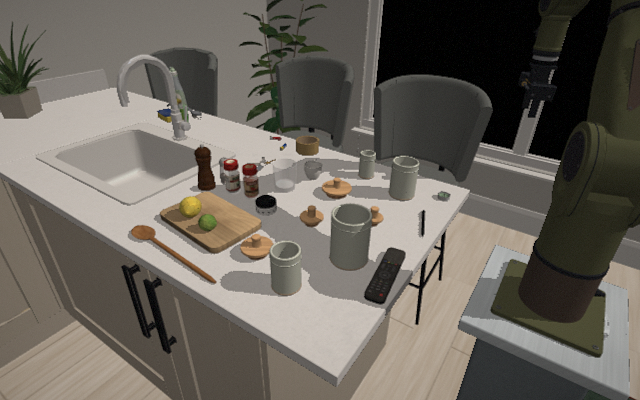

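View pics/top0.png

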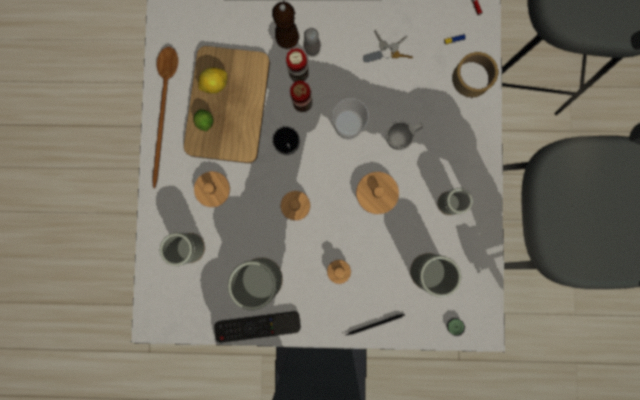

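The top view shows the jars at about (179,249), (255,283), (437,274) and (455,202). The lids are at (212,188), (295,205), (378,193) and (339,271). Next I'll measure them metrically.

```bash
cat > h.py <<'E'
import numpy as np,cv2
from scipy.spatial.transform import Rotation as R
def cloud(d):
    K=d["mtx"];z=d["z_map"];v,u=np.mgrid[:z.shape[0],:z.shape[1]]
    p=np.stack([(u-K[0,2])/K[0,0]*z,-(v-K[1,2])/K[1,1]*z,-z],-1)
    P=p@R.from_quat(d["orientation"]).as_matrix().T+d["position"]
    P[z<=0]=np.nan
    return P
def ray(d,uv,h):
    K=d["mtx"];uv=np.atleast_2d(np.asarray(uv,float))
    p=np.stack([(uv[:,0]-K[0,2])/K[0,0],-(uv[:,1]-K[1,2])/K[1,1],-np.ones(len(uv))],-1)@R.from_quat(d["orientation"]).as_matrix().T
    t=(h-d["position"][2])/p[:,2]
    return d["position"][:2]+t[:,None]*p[:,:2]
def pix(d,P):
    c=(np.asarray(P)-d["position"])@R.from_quat(d["orientation"]).as_matrix();K=d["mtx"]
    return K[0,0]*c[0]/-c[2]+K[0,2], -K[1,1]*c[1]/-c[2]+K[1,2]
from scipy.optimize import least_squares
def circ(xy,fr=None):
    m=xy.mean(0)
    if fr is None:
        f=lambda q:np.hypot(*(xy-q[:2]).T)-q[2]; x0=[*m,.03]
    else:
        f=lambda q:np.hypot(*(xy-q[:2]).T)-fr; x0=m
    s=least_squares(f,x0,loss="soft_l1",f_scale=.002); return s.x,np.sqrt(np.mean(s.fun**2))
E
python3 - <<'E'
from h import *
d=dict(np.load("top0.npz"));s=dict(np.load("side0.npz"))
P=cloud(d);S=cloud(s)
t=P[(abs(P[...,2])<.03)];print("table z",np.median(t[:,2]),"side",np.nanmedian(S[abs(S[...,2])<.03][:,2]))
for n,uv,h,ro in(("s",(455,202),.09,.027),("m",(179,249),.105,.034),("l",(437,274),.12,.041),("xl",(255,283),.135,.048)):
    c=ray(d,uv,h)[0]
    for nm,Q in(("top",P),("side",S)):
        q=Q[(np.hypot(Q[...,0]-c[0],Q[...,1]-c[1])<ro+.03)&(abs(Q[...,2]-h)<.005)]
        if len(q)>5:
            r=circ(q[:,:2],ro-.003); print("jar",n,nm,len(q),r[0].round(4),r[1].round(4),"free",circ(q[:,:2])[0].round(4),"zmax",np.median(q[:,2]).round(4))
hsv=cv2.cvtColor(d["frame"],cv2.COLOR_RGB2HSV)
for uv in((212,188),(295,205),(378,193),(339,271)):
    c=ray(d,uv,.03)[0]
    q0=(np.hypot(P[...,0]-c[0],P[...,1]-c[1])<.07)
    q=P[q0&(abs(P[...,2]-.026)<.006)]
    m=((hsv[...,1]>110)&(hsv[...,0]<22)&(np.hypot(P[...,0]-c[0],P[...,1]-c[1])<.06)&(P[...,2]<.033)).astype(np.uint8)
    cn=max(cv2.findContours(m,cv2.RETR_EXTERNAL,cv2.CHAIN_APPROX_NONE)[0],key=cv2.contourArea)[:,0]
    k=P[q0&(abs(P[...,2]-.054)<.005)]
    ks=S[(np.hypot(S[...,0]-c[0],S[...,1]-c[1])<.05)&(abs(S[...,2]-.054)<.005)]
    print("lid",uv,"discmean",len(q),q.mean(0).round(4),"contour",*[x.round(4) for x in circ(ray(d,cn,.024))],"knob",len(k),k.mean(0).round(4),"side",len(ks),ks.mean(0).round(4) if len(ks) else 0, "kfree",circ(k[:,:2])[0].round(4))
E
```

```text
table z -0.00019641347574017587 side -0.000270843380856145
jar s top 224 [ 0.6175 -0.2972] 0.0018 free [ 0.6175 -0.2973  0.0239] zmax 0.0895
jar s side 61 [ 0.6163 -0.2955] 0.0022 free [ 0.6163 -0.2955  0.024 ] zmax 0.0884
jar m top 290 [0.5068 0.2888] 0.0018 free [0.5068 0.2888 0.0309] zmax 0.1043
jar m side 218 [0.5049 0.2916] 0.0017 free [0.5049 0.2916 0.0307] zmax 0.1043
jar l top 377 [ 0.4635 -0.2504] 0.0018 free [ 0.4635 -0.2504  0.0378] zmax 0.1194
jar l side 121 [ 0.4619 -0.2488] 0.0023 free [ 0.4619 -0.2489  0.0381] zmax 0.1189
jar xl top 449 [0.4399 0.1241] 0.0018 free [0.4399 0.1241 0.0447] zmax 0.1342
jar xl side 269 [0.438  0.1266] 0.0018 free [0.438  0.1266 0.0448] zmax 0.1339
lid (212, 188) discmean 906 [0.6396 0.2383 0.0253] contour [0.6412 0.2396 0.0383] 0.0007 knob 90 [0.6399 0.2391 0.0528] side 53 [0.6372 0.2421 0.0528] kfree [0.6399 0.239  0.0084]
lid (295, 205) discmean 610 [0.6055 0.0489 0.0253] contour [0.6069 0.0499 0.0308] 0.0008 knob 92 [0.6054 0.0494 0.0531] side 36 [0.6036 0.0527 0.0525] kfree [0.6055 0.0493 0.0084]
lid (378, 193) discmean 1327 [ 0.6366 -0.1337  0.0253] contour [ 0.6383 -0.1334  0.0453] 0.0007 knob 95 [ 0.6368 -0.1339  0.053 ] side 26 [ 0.6348 -0.1309  0.0529] kfree [ 0.6368 -0.1338  0.0083]
lid (339, 271) discmean 364 [ 0.4616 -0.0498  0.0253] contour [ 0.462  -0.0494  0.0239] 0.0006 knob 89 [ 0.4608 -0.0498  0.0534] side 39 [ 0.4594 -0.0466  0.0528] kfree [ 0.4608 -0.0498  0.0082]
```

Run:
```python
from h import *
d=dict(np.load("top0.npz"));s=dict(np.load("side0.npz"))
Q=np.vstack([cloud(d).reshape(-1,3),cloud(s).reshape(-1,3)]);Q=Q[np.isfinite(Q).all(1)&(Q[:,2]<.3)&(Q[:,0]>.3)]
L={"l":(.6385,.2403),"m":(.6045,.0505),"xl":(.6358,-.1326),"s":(.4600,-.0486)}
for n,c in L.items():
    out=[]
    for a in range(-90,90,15):
        j=np.array([np.cos(np.radians(a)),np.sin(np.radians(a))]);v=Q[:,:2]-c
        u=abs(v@j);w=abs(v@[-j[1],j[0]])
        body=Q[:,2]>.075
        # distance to rect
        dist=np.hypot(np.maximum(u-.0935,0),np.maximum(w-.0375,0))[body].min()
        fin=(Q[:,2]>.022)&(np.hypot(*v.T)>.055)
        df=np.hypot(np.maximum(u-.045,0),np.maximum(w-.012,0))[fin].min()
        out.append((a,round(dist*1e3),round(df*1e3)))
    print(n,out)
```

```text
l [(-90, 60, 56), (-75, 44, 46), (-60, 21, 38), (-45, 7, 32), (-30, 11, 25), (-15, 13, 26), (0, 6, 25), (15, 15, 27), (30, 37, 30), (45, 56, 36), (60, 67, 44), (75, 69, 53)]
m [(-90, 80, 91), (-75, 57, 92), (-60, 39, 90), (-45, 32, 86), (-30, 38, 79), (-15, 37, 74), (0, 32, 73), (15, 42, 74), (30, 61, 73), (45, 83, 75), (60, 94, 83), (75, 93, 92)]
xl [(-90, 41, 82), (-75, 35, 71), (-60, 46, 63), (-45, 66, 57), (-30, 60, 57), (-15, 40, 57), (0, 32, 57), (15, 37, 60), (30, 38, 68), (45, 32, 78), (60, 35, 88), (75, 41, 90)]
s [(-90, 31, 80), (-75, 31, 80), (-60, 25, 80), (-45, 34, 84), (-30, 54, 92), (-15, 76, 99), (0, 87, 99), (15, 87, 96), (30, 74, 96), (45, 52, 92), (60, 33, 84), (75, 26, 80)]
```

```bash
cat > g.py <<'E'
import sys
from h import *
from plant import r
def go(x,y,z):
    s=r.get_state();M=R.from_quat(s["eef_rot"]).as_matrix()
    dd=M.T@(np.array([x,y,z])-s["tool_pos"])
    print("t",s["clock"].round(2),"pos",s["tool_pos"].round(4),"F",s["contact_force"].round(1),"open",round(s["opening"],3),"xaxis deg",np.degrees(np.arctan2(M[1,0],M[0,0])).round(2),"tilt",np.degrees(np.arccos(-M[2,2])).round(2))
    print("q",s["q"].round(2)); print("TOOL DELTA",dd.round(4),"per5",(dd/5).round(4),"/10",(dd/10).round(4))
go(*map(float,sys.argv[1:4]))
E
python3 g.py .6358 -.1326 .22
```

```text
Traceback (most recent call last):
  File "g.py", line 9, in <module>
    go(*map(float,sys.argv[1:4]))
    ~~^^^^^^^^^^^^^^^^^^^^^^^^^^^
  File "g.py", line 7, in go
    print("t",s["clock"].round(2),"pos",s["tool_pos"].round(4),"F",s["contact_force"].round(1),"open",round(s["opening"],3),"xaxis deg",np.degrees(np.arctan2(M[1,0],M[0,0])).round(2),"tilt",np.degrees(np.arccos(-M[2,2])).round(2))
              ^^^^^^^^^^^^^^^^
AttributeError: 'float' object has no attribute 'round'
```

```bash
sed -i 's/s\["clock"\].round(2)/round(s["clock"],2)/' g.py; python3 g.py .6358 -.1326 .22
```

```text
t 0.1 pos [ 0.2039 -0.5902  0.238 ] F [-0.5  0.2  1.3] open 1.004 xaxis deg 19.07 tilt 0.1
q [ 1.27  0.69 -0.19  1.57  0.16  0.9  -0.22]
TOOL DELTA [ 0.5577 -0.2913  0.0184] per5 [ 0.1115 -0.0583  0.0037] /10 [ 0.0558 -0.0291  0.0018]
```

Call:
play_rows --targets '[{"jaw": 0.5,"dx": 0.04,"dy": -0.021,"dz": 0,"yaw": 0},{"jaw": 0.5,"dx": 0.04,"dy": -0.021,"dz": 0,"yaw": 0},{"jaw": 0.5,"dx": 0.04,"dy": -0.021,"dz": 0,"yaw": 0},{"jaw": 0.5,"dx": 0.04,"dy": -0.021,"dz": 0,"yaw": 0},{"jaw": 0.5,"dx": 0.04,"dy": -0.021,"dz": 0,"yaw": 0}]' --squeeze 25

```text
clock: 0.6
tool_pos: [0.3554, -0.4276, 0.2346]
eef_rot: [0.988, 0.157, -0.003, -0.0]
contact_force: [-0.3, -0.6, -1.0]
opening: 0.571
```

Call:
play_rows --targets '[{"jaw": 0.5,"dx": 0.04,"dy": -0.021,"dz": 0,"yaw": 0},{"jaw": 0.5,"dx": 0.04,"dy": -0.021,"dz": 0,"yaw": 0},{"jaw": 0.5,"dx": 0.04,"dy": -0.021,"dz": 0,"yaw": 0},{"jaw": 0.5,"dx": 0.04,"dy": -0.021,"dz": 0,"yaw": 0},{"jaw": 0.5,"dx": 0.04,"dy": -0.021,"dz": 0,"yaw": 0}]'

```text
clock: 1.1
tool_pos: [0.5173, -0.2578, 0.232]
eef_rot: [0.988, 0.156, -0.005, -0.001]
contact_force: [0.2, -0.6, -0.7]
opening: 0.504
```

```bash
python3 g.py .6358 -.1326 .15
```

```text
t 1.1 pos [ 0.5173 -0.2578  0.232 ] F [ 0.2 -0.6 -0.7] open 0.504 xaxis deg 18.0 tilt 0.59
q [ 0.46  0.64 -0.14  1.71  0.12  0.81 -0.99]
TOOL DELTA [ 0.1522 -0.0821  0.081 ] per5 [ 0.0304 -0.0164  0.0162] /10 [ 0.0152 -0.0082  0.0081]
```

Call:
play_rows --targets '[{"jaw": 0.5,"dx": 0.03,"dy": -0.016,"dz": 0.016,"yaw": 0},{"jaw": 0.5,"dx": 0.03,"dy": -0.016,"dz": 0.016,"yaw": 0},{"jaw": 0.5,"dx": 0.03,"dy": -0.016,"dz": 0.016,"yaw": 0},{"jaw": 0.5,"dx": 0.03,"dy": -0.016,"dz": 0.016,"yaw": 0},{"jaw": 0.5,"dx": 0.03,"dy": -0.016,"dz": 0.016,"yaw": 0}]'

```text
clock: 1.6
tool_pos: [0.641, -0.1266, 0.1493]
eef_rot: [0.987, 0.159, -0.003, -0.001]
contact_force: [0.4, -0.2, 0.8]
opening: 0.496
```

```bash
python3 g.py .6358 -.1326 .03
python3 - <<'E'
from plant import r
import cv2
cv2.imwrite("pics/t1.png",r.snapshot("top")["frame"][:,:,::-1])
E
```

```text
t 1.6 pos [ 0.641  -0.1266  0.1493] F [ 0.4 -0.2  0.8] open 0.496 xaxis deg 18.25 tilt 0.41
q [ 0.18  0.83 -0.1   1.55  0.11  0.77 -1.22]
TOOL DELTA [-0.0061  0.0045  0.1193] per5 [-0.0012  0.0009  0.0239] /10 [-0.0006  0.0005  0.0119]
```

Call:
play_rows --targets '[{"jaw": 0.5,"dx": -0.004,"dy": 0.003,"dz": 0.02,"yaw": 0},{"jaw": 0.5,"dx": -0.002,"dy": 0.0015,"dz": 0.02,"yaw": 0},{"jaw": 0.5,"dx": 0,"dy": 0,"dz": 0.02,"yaw": 0},{"jaw": 0.5,"dx": 0,"dy": 0,"dz": 0.02,"yaw": 0},{"jaw": 0.5,"dx": 0,"dy": 0,"dz": 0,"yaw": 0}]'

```text
clock: 2.15
tool_pos: [0.6391, -0.1183, 0.0605]
eef_rot: [0.986, 0.166, -0.004, -0.007]
contact_force: [-0.4, -0.1, 0.6]
opening: 0.497
```

```bash
python3 g.py .6358 -.1326 .03
python3 - <<'E'
from plant import r
import cv2
f=r.snapshot("side")["frame"][120:230,260:440,::-1]
cv2.imwrite("pics/s1.png",cv2.resize(f,None,fx=4,fy=4))
E
```

```text
t 2.15 pos [ 0.6391 -0.1183  0.0605] F [-0.4 -0.1  0.6] open 0.497 xaxis deg 19.15 tilt 0.88
q [ 0.17  0.95 -0.1   1.59  0.12  0.61 -1.23]
TOOL DELTA [-0.0077  0.0128  0.0303] per5 [-0.0015  0.0026  0.0061] /10 [-0.0008  0.0013  0.003 ]
```

View pics/s1.png

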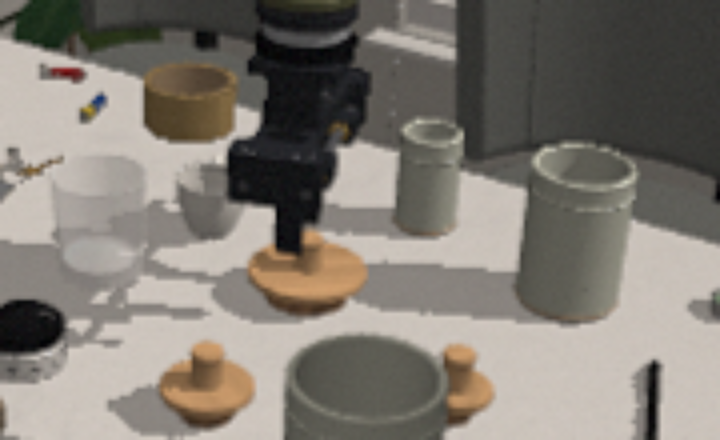

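Call:
play_rows --targets '[{"jaw": 0.5,"dx": -0.004,"dy": 0.006,"dz": 0,"yaw": 0},{"jaw": 0.5,"dx": -0.003,"dy": 0.006,"dz": 0,"yaw": 0},{"jaw": 0.5,"dx": 0,"dy": 0,"dz": 0,"yaw": 0},{"jaw": 0.5,"dx": 0,"dy": 0,"dz": 0,"yaw": 0},{"jaw": 0.5,"dx": 0,"dy": 0,"dz": 0,"yaw": 0}]'

```text
clock: 2.7
tool_pos: [0.6396, -0.1354, 0.0662]
eef_rot: [0.986, 0.165, 0.0, -0.005]
contact_force: [-0.1, -0.1, -0.1]
opening: 0.499
```

```bash
python3 g.py .6358 -.1326 .03
```

```text
t 2.7 pos [ 0.6396 -0.1354  0.0662] F [-0.1 -0.1 -0.1] open 0.499 xaxis deg 19.02 tilt 0.54
q [ 0.2   0.95 -0.1   1.59  0.13  0.62 -1.21]
TOOL DELTA [-0.0028 -0.0035  0.0362] per5 [-0.0006 -0.0007  0.0072] /10 [-0.0003 -0.0004  0.0036]
```

Call:
play_rows --targets '[{"jaw": 0.5,"dx": -0.002,"dy": -0.002,"dz": 0.008,"yaw": 0},{"jaw": 0.5,"dx": -0.001,"dy": -0.001,"dz": 0.008,"yaw": 0},{"jaw": 0.5,"dx": 0,"dy": 0,"dz": 0.006,"yaw": 0},{"jaw": 0.5,"dx": 0,"dy": 0,"dz": 0.004,"yaw": 0},{"jaw": 0.5,"dx": 0,"dy": 0,"dz": 0,"yaw": 0}]'

```text
clock: 3.2
tool_pos: [0.6352, -0.1319, 0.0376]
eef_rot: [0.986, 0.166, 0.0, -0.005]
contact_force: [0.2, -0.0, -0.7]
opening: 0.5
```

```bash
python3 g.py .6358 -.1326 .03
```

```text
t 3.2 pos [ 0.6352 -0.1319  0.0376] F [ 0.2 -0.  -0.7] open 0.5 xaxis deg 19.1 tilt 0.6
q [ 0.19  0.98 -0.1   1.61  0.13  0.56 -1.22]
TOOL DELTA [0.0003 0.0009 0.0076] per5 [0.0001 0.0002 0.0015] /10 [0.     0.0001 0.0008]
```

Call:
play_rows --targets '[{"jaw": 0.5,"dx": 0,"dy": 0,"dz": 0.004,"yaw": 0},{"jaw": 0.5,"dx": 0,"dy": 0,"dz": 0.002,"yaw": 0},{"jaw": 0.9,"dx": 0,"dy": 0,"dz": 0,"yaw": 0},{"jaw": 0.9,"dx": 0,"dy": 0,"dz": 0,"yaw": 0},{"jaw": 0.9,"dx": 0,"dy": 0,"dz": 0,"yaw": 0}]' --squeeze 30

```text
clock: 3.7
tool_pos: [0.6356, -0.132, 0.0311]
eef_rot: [0.986, 0.166, 0.0, -0.005]
contact_force: [0.7, -1.3, 0.1]
opening: 0.256
```

Call:
play_rows --targets '[{"jaw": 0.9,"dx": 0,"dy": 0,"dz": 0,"yaw": 0},{"jaw": 0.9,"dx": 0,"dy": 0,"dz": 0,"yaw": 0},{"jaw": 0.9,"dx": 0,"dy": 0,"dz": -0.01,"yaw": 0},{"jaw": 0.9,"dx": 0,"dy": 0,"dz": -0.02,"yaw": 0},{"jaw": 0.9,"dx": 0,"dy": 0,"dz": -0.03,"yaw": 0}]' --squeeze 30

```text
clock: 4.2
tool_pos: [0.6322, -0.1319, 0.0897]
eef_rot: [0.986, 0.166, -0.004, -0.007]
contact_force: [0.3, -0.2, -1.1]
opening: 0.252
```

```bash
python3 g.py .438 .1255 .235
python3 - <<'E'
from plant import r
import cv2
f=r.snapshot("side")["frame"][120:230,260:440,::-1]
cv2.imwrite("pics/s2.png",cv2.resize(f,None,fx=4,fy=4))
E
```

```text
t 4.2 pos [ 0.6322 -0.1319  0.0897] F [ 0.3 -0.2 -1.1] open 0.252 xaxis deg 19.12 tilt 0.88
q [ 0.2   0.91 -0.11  1.6   0.12  0.66 -1.21]
TOOL DELTA [-0.1    -0.3088 -0.1403] per5 [-0.02   -0.0618 -0.0281] /10 [-0.01   -0.0309 -0.014 ]
```

View pics/s2.png

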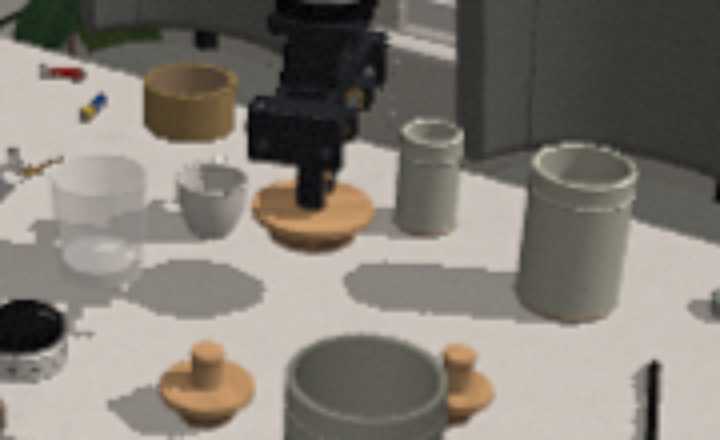

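The lid is held level, with an opening of 22 mm that matches the knob. I'm raising it and carrying it to jar_xl.

Call:
play_rows --targets '[{"jaw": 0.9,"dx": 0,"dy": 0,"dz": -0.035,"yaw": 0},{"jaw": 0.9,"dx": -0.005,"dy": -0.015,"dz": -0.035,"yaw": 0},{"jaw": 0.9,"dx": -0.01,"dy": -0.03,"dz": -0.025,"yaw": 0},{"jaw": 0.9,"dx": -0.012,"dy": -0.035,"dz": -0.02,"yaw": 0},{"jaw": 0.9,"dx": -0.012,"dy": -0.035,"dz": -0.01,"yaw": 0}]'

```text
clock: 4.75
tool_pos: [0.5632, -0.0414, 0.2298]
eef_rot: [0.987, 0.161, 0.005, -0.002]
contact_force: [0.7, 0.9, -1.3]
opening: 0.251
```

```bash
python3 g.py .438 .1255 .215
```

```text
t 4.75 pos [ 0.5632 -0.0414  0.2298] F [ 0.7  0.9 -1.3] open 0.251 xaxis deg 18.51 tilt 0.65
q [ 0.06  0.61 -0.11  1.77  0.09  0.75 -1.34]
TOOL DELTA [-0.0659 -0.198   0.0147] per5 [-0.0132 -0.0396  0.0029] /10 [-0.0066 -0.0198  0.0015]
```

Call:
play_rows --targets '[{"jaw": 0.9,"dx": -0.012,"dy": -0.036,"dz": 0,"yaw": 0},{"jaw": 0.9,"dx": -0.012,"dy": -0.036,"dz": 0,"yaw": 0},{"jaw": 0.9,"dx": -0.012,"dy": -0.036,"dz": 0,"yaw": 0},{"jaw": 0.9,"dx": -0.012,"dy": -0.036,"dz": 0,"yaw": 0},{"jaw": 0.9,"dx": -0.007,"dy": -0.02,"dz": 0,"yaw": 0}]'

```text
clock: 5.25
tool_pos: [0.4554, 0.1035, 0.2361]
eef_rot: [0.987, 0.162, 0.011, -0.003]
contact_force: [0.1, 0.0, -1.1]
opening: 0.251
```

```bash
python3 g.py .438 .1255 .2
```

```text
t 5.25 pos [0.4554 0.1035 0.2361] F [ 0.1  0.  -1.1] open 0.251 xaxis deg 18.6 tilt 1.33
q [-0.26  0.48 -0.09  2.05  0.07  0.59 -1.65]
TOOL DELTA [-0.0103 -0.0263  0.0359] per5 [-0.0021 -0.0053  0.0072] /10 [-0.001  -0.0026  0.0036]
```

Call:
play_rows --targets '[{"jaw": 0.9,"dx": -0.005,"dy": -0.013,"dz": 0.005,"yaw": 0},{"jaw": 0.9,"dx": -0.003,"dy": -0.008,"dz": 0.008,"yaw": 0},{"jaw": 0.9,"dx": 0,"dy": 0,"dz": 0.008,"yaw": 0},{"jaw": 0.9,"dx": 0,"dy": 0,"dz": 0.005,"yaw": 0},{"jaw": 0.9,"dx": 0,"dy": 0,"dz": 0,"yaw": 0}]'

```text
clock: 5.75
tool_pos: [0.4405, 0.1243, 0.2108]
eef_rot: [0.986, 0.164, 0.013, -0.004]
contact_force: [0.1, 0.3, 0.7]
opening: 0.251
```

```bash
python3 g.py .438 .1255 .17
```

```text
t 5.75 pos [0.4405 0.1243 0.2108] F [0.1 0.3 0.7] open 0.251 xaxis deg 18.9 tilt 1.58
q [-0.32  0.51 -0.08  2.11  0.08  0.49 -1.7 ]
TOOL DELTA [-0.0031 -0.0019  0.0407] per5 [-0.0006 -0.0004  0.0081] /10 [-0.0003 -0.0002  0.0041]
```

Call:
play_rows --targets '[{"jaw": 0.9,"dx": -0.002,"dy": -0.001,"dz": 0.01,"yaw": 0},{"jaw": 0.9,"dx": -0.001,"dy": -0.001,"dz": 0.01,"yaw": 0},{"jaw": 0.9,"dx": 0,"dy": 0,"dz": 0.008,"yaw": 0},{"jaw": 0.9,"dx": 0,"dy": 0,"dz": 0.005,"yaw": 0},{"jaw": 0.9,"dx": 0,"dy": 0,"dz": 0,"yaw": 0}]'

```text
clock: 6.25
tool_pos: [0.4414, 0.1219, 0.1761]
eef_rot: [0.987, 0.16, 0.014, -0.003]
contact_force: [-0.4, -0.6, -0.5]
opening: 0.253
```

```bash
python3 g.py .438 .1255 .148
python3 - <<'E'
from plant import r
import cv2
f=r.snapshot("side")["frame"][120:290,260:440,::-1]
cv2.imwrite("pics/s3.png",cv2.resize(f,None,fx=3.5,fy=3.5))
E
```

```text
t 6.25 pos [0.4414 0.1219 0.1761] F [-0.4 -0.6 -0.5] open 0.253 xaxis deg 18.43 tilt 1.69
q [-0.33  0.58 -0.06  2.15  0.09  0.39 -1.72]
TOOL DELTA [-0.0029 -0.0045  0.028 ] per5 [-0.0006 -0.0009  0.0056] /10 [-0.0003 -0.0004  0.0028]
```

View pics/s3.png

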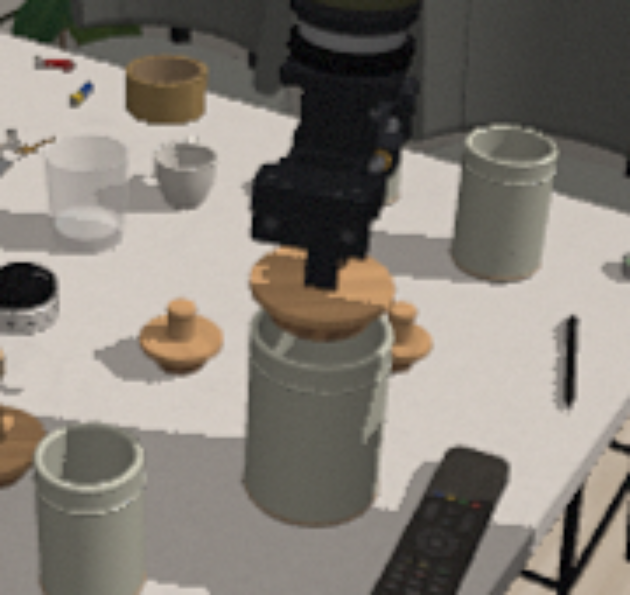

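The lid hangs just above jar_xl's mouth and is nearly centred. I'm correcting the last 3–4 mm, then lowering it.

Call:
play_rows --targets '[{"jaw": 0.9,"dx": -0.003,"dy": -0.004,"dz": 0.002,"yaw": 0},{"jaw": 0.9,"dx": 0,"dy": -0.002,"dz": 0.006,"yaw": 0},{"jaw": 0.9,"dx": 0,"dy": 0,"dz": 0.006,"yaw": 0},{"jaw": 0.9,"dx": 0,"dy": 0,"dz": 0.003,"yaw": 0},{"jaw": 0.9,"dx": 0,"dy": 0,"dz": 0,"yaw": 0}]'

```text
clock: 6.8
tool_pos: [0.4376, 0.1277, 0.1587]
eef_rot: [0.987, 0.16, 0.016, -0.003]
contact_force: [0.6, 1.1, -0.9]
opening: 0.251
```

```bash
python3 g.py .438 .1255 .148
```

```text
t 6.8 pos [0.4376 0.1277 0.1587] F [ 0.6  1.1 -0.9] open 0.251 xaxis deg 18.45 tilt 1.83
q [-0.35  0.61 -0.05  2.17  0.1   0.33 -1.74]
TOOL DELTA [-0.0006  0.0022  0.0106] per5 [-0.0001  0.0004  0.0021] /10 [-0.0001  0.0002  0.0011]
```

Call:
play_rows --targets '[{"jaw": 0.9,"dx": 0,"dy": 0.002,"dz": 0.004,"yaw": 0},{"jaw": 0.9,"dx": 0,"dy": 0,"dz": 0.004,"yaw": 0},{"jaw": 0.9,"dx": 0,"dy": 0,"dz": 0.003,"yaw": 0},{"jaw": 0.9,"dx": 0,"dy": 0,"dz": 0,"yaw": 0},{"jaw": 0.9,"dx": 0,"dy": 0,"dz": 0,"yaw": 0}]'

```text
clock: 7.3
tool_pos: [0.4395, 0.1258, 0.1477]
eef_rot: [0.987, 0.16, 0.017, -0.003]
contact_force: [0.8, 0.6, 1.1]
opening: 0.252
```

```bash
python3 g.py .438 .1255 .148
```

```text
t 7.3 pos [0.4395 0.1258 0.1477] F [0.8 0.6 1.1] open 0.252 xaxis deg 18.42 tilt 1.96
q [-0.35  0.63 -0.05  2.18  0.1   0.29 -1.73]
TOOL DELTA [-0.0016 -0.0002 -0.0004] per5 [-0.0003 -0.     -0.0001] /10 [-0.0002 -0.     -0.    ]
```

Call:
play_rows --targets '[{"jaw": 0.7,"dx": 0,"dy": 0,"dz": 0,"yaw": 0},{"jaw": 0.5,"dx": 0,"dy": 0,"dz": 0,"yaw": 0},{"jaw": 0.5,"dx": 0,"dy": 0,"dz": 0,"yaw": 0},{"jaw": 0.5,"dx": 0,"dy": 0,"dz": 0,"yaw": 0},{"jaw": 0.5,"dx": 0,"dy": 0,"dz": -0.005,"yaw": 0}]'

```text
clock: 7.8
tool_pos: [0.4393, 0.1256, 0.1521]
eef_rot: [0.987, 0.16, 0.016, -0.003]
contact_force: [0.6, -0.3, -0.1]
opening: 0.494
```

Call:
play_rows --targets '[{"jaw": 0.5,"dx": 0,"dy": 0,"dz": -0.015,"yaw": 0},{"jaw": 0.5,"dx": 0,"dy": 0,"dz": -0.02,"yaw": 0},{"jaw": 0.5,"dx": 0,"dy": 0,"dz": -0.02,"yaw": 0},{"jaw": 0.5,"dx": 0,"dy": 0,"dz": -0.015,"yaw": 0},{"jaw": 0.5,"dx": 0,"dy": 0,"dz": 0,"yaw": 0}]'

```text
clock: 8.3
tool_pos: [0.4369, 0.1247, 0.2258]
eef_rot: [0.987, 0.16, 0.016, -0.003]
contact_force: [1.0, -0.3, 0.0]
opening: 0.503
```

```bash
python3 g.py .46 -.0486 .22
python3 - <<'E'
from plant import r
import cv2
f=r.snapshot("side")["frame"][120:290,260:440,::-1]
cv2.imwrite("pics/s4.png",cv2.resize(f,None,fx=3.5,fy=3.5))
E
```

```text
t 8.3 pos [0.4369 0.1247 0.2258] F [ 1.  -0.3  0. ] open 0.503 xaxis deg 18.4 tilt 1.92
q [-0.33  0.48 -0.08  2.11  0.08  0.52 -1.71]
TOOL DELTA [-0.0329  0.1717  0.0046] per5 [-0.0066  0.0343  0.0009] /10 [-0.0033  0.0172  0.0005]
```

View pics/s4.png

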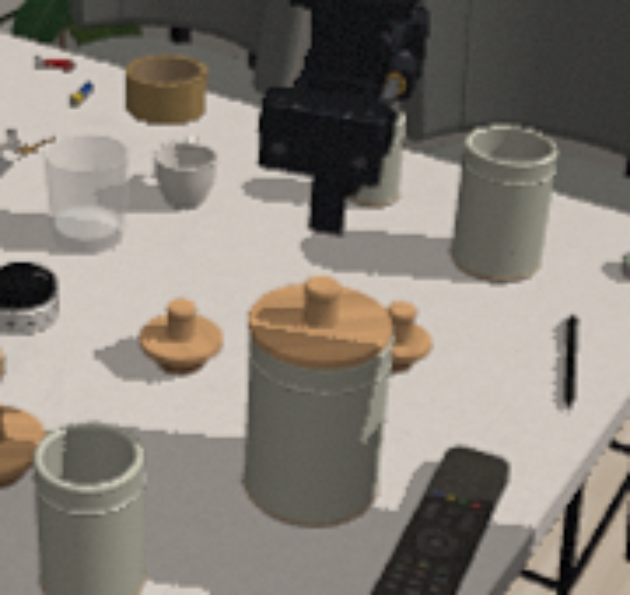

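lid_xl sits flat on jar_xl. Next is lid_s.

Call:
play_rows --targets '[{"jaw": 0.5,"dx": -0.008,"dy": 0.04,"dz": 0,"yaw": 0},{"jaw": 0.5,"dx": -0.008,"dy": 0.04,"dz": 0,"yaw": 0},{"jaw": 0.5,"dx": -0.008,"dy": 0.04,"dz": 0.01,"yaw": 0},{"jaw": 0.5,"dx": -0.006,"dy": 0.03,"dz": 0.02,"yaw": 0},{"jaw": 0.5,"dx": 0,"dy": 0.01,"dz": 0.02,"yaw": 0}]'

```text
clock: 8.85
tool_pos: [0.4623, -0.0374, 0.171]
eef_rot: [0.986, 0.165, 0.017, -0.004]
contact_force: [-0.8, 1.2, 0.6]
opening: 0.501
```

```bash
python3 g.py .46 -.0486 .07
```

```text
t 8.85 pos [ 0.4623 -0.0374  0.171 ] F [-0.8  1.2  0.6] open 0.501 xaxis deg 18.98 tilt 2.04
q [ 0.06  0.59 -0.11  2.14  0.13  0.38 -1.39]
TOOL DELTA [-0.0094  0.01    0.1007] per5 [-0.0019  0.002   0.0201] /10 [-0.0009  0.001   0.0101]
```

Call:
play_rows --targets '[{"jaw": 0.5,"dx": -0.004,"dy": 0.005,"dz": 0.022,"yaw": 0},{"jaw": 0.5,"dx": -0.003,"dy": 0.003,"dz": 0.022,"yaw": 0},{"jaw": 0.5,"dx": 0,"dy": 0,"dz": 0.022,"yaw": 0},{"jaw": 0.5,"dx": 0,"dy": 0,"dz": 0.015,"yaw": 0},{"jaw": 0.5,"dx": 0,"dy": 0,"dz": 0,"yaw": 0}]'

```text
clock: 9.35
tool_pos: [0.4573, -0.0503, 0.0807]
eef_rot: [0.987, 0.161, 0.013, -0.004]
contact_force: [-0.7, -1.2, 0.6]
opening: 0.499
```

```bash
python3 g.py .46 -.0486 .031
```

```text
t 9.35 pos [ 0.4573 -0.0503  0.0807] F [-0.7 -1.2  0.6] open 0.499 xaxis deg 18.58 tilt 1.53
q [ 0.05  0.78 -0.05  2.2   0.17  0.14 -1.4 ]
TOOL DELTA [ 0.0018 -0.0005  0.0498] per5 [ 0.0004 -0.0001  0.01  ] /10 [ 0.0002 -0.      0.005 ]
```

Call:
play_rows --targets '[{"jaw": 0.5,"dx": 0.002,"dy": 0,"dz": 0.008,"yaw": 0},{"jaw": 0.5,"dx": 0,"dy": 0,"dz": 0.008,"yaw": 0},{"jaw": 0.5,"dx": 0,"dy": 0,"dz": 0.006,"yaw": 0},{"jaw": 0.5,"dx": 0,"dy": 0,"dz": 0.003,"yaw": 0},{"jaw": 0.5,"dx": 0,"dy": 0,"dz": 0,"yaw": 0}]'

```text
clock: 9.85
tool_pos: [0.4603, -0.0488, 0.0543]
eef_rot: [0.987, 0.162, 0.013, -0.004]
contact_force: [0.7, 0.8, 0.2]
opening: 0.499
```

```bash
python3 g.py .46 -.0486 .031
```

```text
t 9.85 pos [ 0.4603 -0.0488  0.0543] F [0.7 0.8 0.2] open 0.499 xaxis deg 18.62 tilt 1.58
q [ 0.04  0.84 -0.04  2.2   0.17  0.08 -1.41]
TOOL DELTA [-0.0009 -0.0002  0.0233] per5 [-0.0002 -0.      0.0047] /10 [-0.0001 -0.      0.0023]
```

Call:
play_rows --targets '[{"jaw": 0.5,"dx": 0,"dy": 0,"dz": 0.007,"yaw": 0},{"jaw": 0.5,"dx": 0,"dy": 0,"dz": 0.006,"yaw": 0},{"jaw": 0.5,"dx": 0,"dy": 0,"dz": 0.004,"yaw": 0},{"jaw": 0.5,"dx": 0,"dy": 0,"dz": 0,"yaw": 0},{"jaw": 0.5,"dx": 0,"dy": 0,"dz": 0,"yaw": 0}]'

```text
clock: 10.35
tool_pos: [0.4622, -0.0486, 0.0367]
eef_rot: [0.987, 0.162, 0.013, -0.004]
contact_force: [0.4, 0.5, -0.3]
opening: 0.498
```

```bash
python3 g.py .46 -.0486 .031
```

```text
t 10.35 pos [ 0.4622 -0.0486  0.0367] F [ 0.4  0.5 -0.3] open 0.498 xaxis deg 18.6 tilt 1.59
q [ 0.04  0.88 -0.03  2.2   0.32  0.04 -1.55]
TOOL DELTA [-0.0022 -0.0007  0.0056] per5 [-0.0004 -0.0001  0.0011] /10 [-0.0002 -0.0001  0.0006]
```

Call:
play_rows --targets '[{"jaw": 0.9,"dx": 0,"dy": 0,"dz": 0,"yaw": 0},{"jaw": 0.9,"dx": 0,"dy": 0,"dz": 0,"yaw": 0},{"jaw": 0.9,"dx": 0,"dy": 0,"dz": 0,"yaw": 0},{"jaw": 0.9,"dx": 0,"dy": 0,"dz": 0,"yaw": 0},{"jaw": 0.9,"dx": 0,"dy": 0,"dz": 0,"yaw": 0}]' --squeeze 30

```text
clock: 10.85
tool_pos: [0.4621, -0.0485, 0.0358]
eef_rot: [0.987, 0.162, 0.013, -0.005]
contact_force: [-0.9, 0.7, 0.8]
opening: 0.253
```

Call:
play_rows --targets '[{"jaw": 0.9,"dx": 0,"dy": 0,"dz": -0.01,"yaw": 0},{"jaw": 0.9,"dx": 0,"dy": 0,"dz": -0.02,"yaw": 0},{"jaw": 0.9,"dx": 0,"dy": 0,"dz": -0.03,"yaw": 0},{"jaw": 0.9,"dx": 0,"dy": 0,"dz": -0.035,"yaw": 0},{"jaw": 0.9,"dx": 0,"dy": 0,"dz": -0.035,"yaw": 0}]'

```text
clock: 11.35
tool_pos: [0.4558, -0.0501, 0.1683]
eef_rot: [0.987, 0.163, 0.008, -0.005]
contact_force: [0.7, 1.0, -0.1]
opening: 0.253
```

```bash
python3 g.py .6188 -.2962 .22;  python3 - <<'E'
from plant import r
import cv2
f=r.snapshot("side")["frame"][100:270,280:460,::-1]
cv2.imwrite("pics/s5.png",cv2.resize(f,None,fx=3.5,fy=3.5))
E
```

```text
t 11.35 pos [ 0.4558 -0.0501  0.1683] F [ 0.7  1.  -0.1] open 0.253 xaxis deg 18.72 tilt 1.06
q [ 0.19  0.61 -0.27  2.13  0.35  0.43 -1.6 ]
TOOL DELTA [ 0.0763  0.285  -0.0522] per5 [ 0.0153  0.057  -0.0104] /10 [ 0.0076  0.0285 -0.0052]
```

View pics/s5.png

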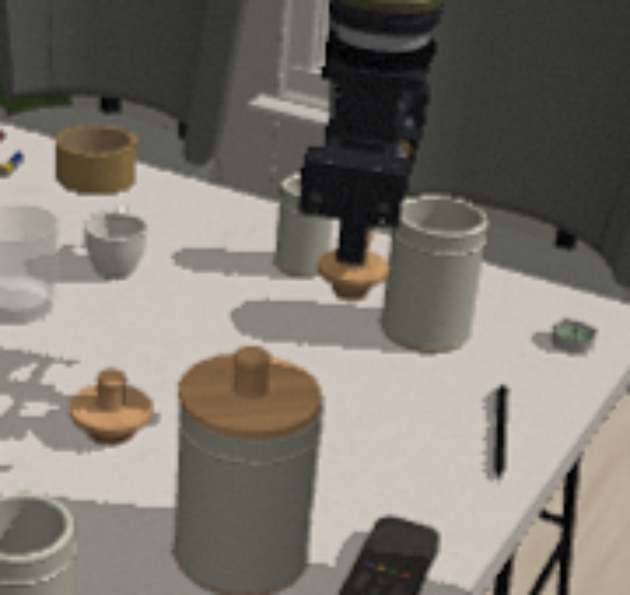

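lid_s is held. I'm carrying it to jar_s.

Call:
play_rows --targets '[{"jaw": 0.9,"dx": 0.008,"dy": 0.03,"dz": -0.02,"yaw": 0},{"jaw": 0.9,"dx": 0.01,"dy": 0.038,"dz": -0.015,"yaw": 0},{"jaw": 0.9,"dx": 0.01,"dy": 0.038,"dz": -0.005,"yaw": 0},{"jaw": 0.9,"dx": 0.01,"dy": 0.038,"dz": 0,"yaw": 0},{"jaw": 0.9,"dx": 0.01,"dy": 0.038,"dz": 0,"yaw": 0}]'

```text
clock: 11.9
tool_pos: [0.5618, -0.2068, 0.2222]
eef_rot: [0.986, 0.169, 0.014, -0.004]
contact_force: [1.1, 1.5, -1.1]
opening: 0.247
```

```bash
python3 g.py .6188 -.2962 .19
```

```text
t 11.9 pos [ 0.5618 -0.2068  0.2222] F [ 1.1  1.5 -1.1] open 0.247 xaxis deg 19.41 tilt 1.64
q [ 0.5   0.68 -0.38  1.68  0.3   0.81 -1.23]
TOOL DELTA [0.0231 0.1033 0.0326] per5 [0.0046 0.0207 0.0065] /10 [0.0023 0.0103 0.0033]
```

Call:
play_rows --targets '[{"jaw": 0.9,"dx": 0.006,"dy": 0.028,"dz": 0.002,"yaw": 0},{"jaw": 0.9,"dx": 0.006,"dy": 0.026,"dz": 0.004,"yaw": 0},{"jaw": 0.9,"dx": 0.005,"dy": 0.02,"dz": 0.006,"yaw": 0},{"jaw": 0.9,"dx": 0.003,"dy": 0.01,"dz": 0.006,"yaw": 0},{"jaw": 0.9,"dx": 0,"dy": 0,"dz": 0,"yaw": 0}]'

```text
clock: 12.4
tool_pos: [0.6092, -0.2899, 0.2053]
eef_rot: [0.986, 0.164, 0.014, -0.001]
contact_force: [-0.3, -0.5, -0.2]
opening: 0.254
```

```bash
python3 g.py .6188 -.2962 .15
```

```text
t 12.4 pos [ 0.6092 -0.2899  0.2053] F [-0.3 -0.5 -0.2] open 0.254 xaxis deg 18.88 tilt 1.58
q [ 0.57  0.8  -0.37  1.45  0.31  0.92 -1.12]
TOOL DELTA [0.0055 0.009  0.0555] per5 [0.0011 0.0018 0.0111] /10 [0.0006 0.0009 0.0056]
```

Call:
play_rows --targets '[{"jaw": 0.9,"dx": 0.004,"dy": 0.006,"dz": 0.01,"yaw": 0},{"jaw": 0.9,"dx": 0.002,"dy": 0.002,"dz": 0.016,"yaw": 0},{"jaw": 0.9,"dx": 0,"dy": 0,"dz": 0.016,"yaw": 0},{"jaw": 0.9,"dx": 0,"dy": 0,"dz": 0.006,"yaw": 0},{"jaw": 0.9,"dx": 0,"dy": 0,"dz": 0,"yaw": 0}]'

```text
clock: 12.9
tool_pos: [0.618, -0.2898, 0.1536]
eef_rot: [0.986, 0.167, 0.012, -0.004]
contact_force: [-0.4, 0.1, -0.0]
opening: 0.252
```

```bash
python3 g.py .6188 -.2962 .125;  python3 - <<'E'
from plant import r
import cv2
f=r.snapshot("side")["frame"][90:220,300:440,::-1]
cv2.imwrite("pics/s6.png",cv2.resize(f,None,fx=4,fy=4))
E
```

```text
t 12.9 pos [ 0.618  -0.2898  0.1536] F [-0.4  0.1 -0. ] open 0.252 xaxis deg 19.21 tilt 1.48
q [ 0.56  0.87 -0.36  1.46  0.34  0.85 -1.13]
TOOL DELTA [-0.0021  0.0064  0.0285] per5 [-0.0004  0.0013  0.0057] /10 [-0.0002  0.0006  0.0029]
```

View pics/s6.png

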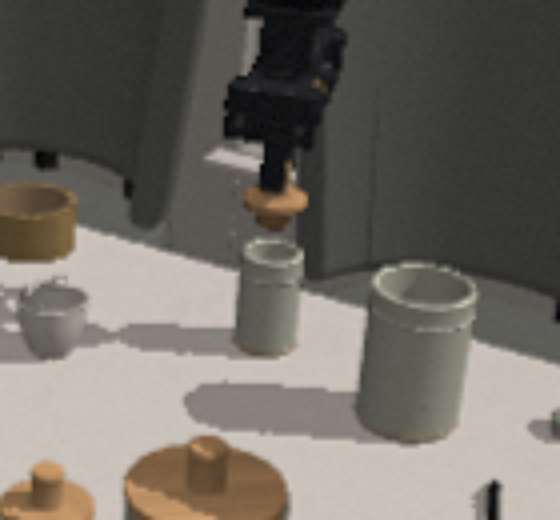

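lid_s is above jar_s, slightly off towards the camera as expected (6 mm in y). I'm correcting that and lowering.

Call:
play_rows --targets '[{"jaw": 0.9,"dx": -0.002,"dy": 0.004,"dz": 0.004,"yaw": 0},{"jaw": 0.9,"dx": 0,"dy": 0.003,"dz": 0.008,"yaw": 0},{"jaw": 0.9,"dx": 0,"dy": 0,"dz": 0.006,"yaw": 0},{"jaw": 0.9,"dx": 0,"dy": 0,"dz": 0.002,"yaw": 0},{"jaw": 0.9,"dx": 0,"dy": 0,"dz": 0,"yaw": 0}]'

```text
clock: 13.45
tool_pos: [0.62, -0.2977, 0.1339]
eef_rot: [0.986, 0.167, 0.014, -0.003]
contact_force: [-0.4, -0.1, -1.0]
opening: 0.247
```

```bash
python3 g.py .6188 -.2962 .108;  python3 - <<'E'
from plant import r
import cv2
f=r.snapshot("side")["frame"][90:220,300:440,::-1]
cv2.imwrite("pics/s7.png",cv2.resize(f,None,fx=4,fy=4))
f=r.snapshot("top")["frame"][100:330,350:560,::-1]
cv2.imwrite("pics/t7.png",cv2.resize(f,None,fx=2.5,fy=2.5))
E
```

```text
t 13.45 pos [ 0.62   -0.2977  0.1339] F [-0.4 -0.1 -1. ] open 0.247 xaxis deg 19.22 tilt 1.61
q [ 0.56  0.9  -0.35  1.46  0.35  0.82 -1.13]
TOOL DELTA [-0.0014 -0.0018  0.0258] per5 [-0.0003 -0.0004  0.0052] /10 [-0.0001 -0.0002  0.0026]
```

View pics/s7.png

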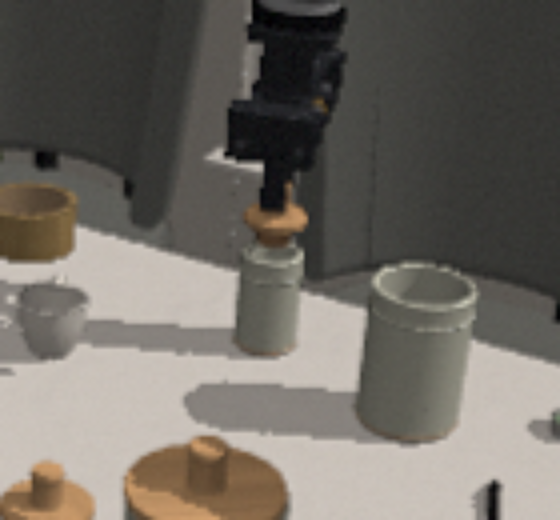

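```bash
cat > chk.py <<'E'
import sys
from h import *
from plant import r
# compare disc centre in side view with jar axis: args jx jy(top/side avg) rim_h foot_h
def disc(d,c,h,rad):
    P=cloud(d);hsv=cv2.cvtColor(d["frame"],cv2.COLOR_RGB2HSV)
    m=(hsv[...,0]<22)&(hsv[...,1]>100)&(abs(P[...,2]-h)<.007)&(np.hypot(P[...,0]-c[0],P[...,1]-c[1])<rad+.02)
    q=P[m]; return q
if __name__=="__main__":
    x,y,hd,rad=map(float,sys.argv[1:5])
    for n in("side","top"):
        d=r.snapshot(n);q=disc(d,(x,y),hd,rad)
        if len(q)<8: print(n,len(q));continue
        print(n,len(q),"x",q[:,0].min().round(4),q[:,0].max().round(4),"y",q[:,1].min().round(4),q[:,1].max().round(4),"circ",*[np.round(v,4) for v in circ(q[:,:2],rad)], "z",np.median(q[:,2]).round(4))
        # lateral extent along image-right
        right=R.from_quat(d["orientation"]).as_matrix()[:,0];e=q@right;print("  lateral mid",((e.min()+e.max())/2).round(4),"expected",(np.array([x,y,hd])@right).round(4),"right",right.round(2),"width",np.ptp(e).round(4))
E
python3 chk.py .6163 -.2955 .122 .027
```

```text
side 88 x 0.5907 0.6421 y -0.3245 -0.2681 circ [ 0.6206 -0.3019] 0.007 z 0.1234
  lateral mid -0.3465 expected -0.3459 right [-0.83 -0.55  0.02] width 0.0505
top 30 x 0.6003 0.6222 y -0.2817 -0.2726 circ [ 0.6027 -0.2514] 0.0019 z 0.1229
  lateral mid 0.284 expected 0.3026 right [ 0.02 -1.   -0.03] width 0.009
```

View pics/t7.png

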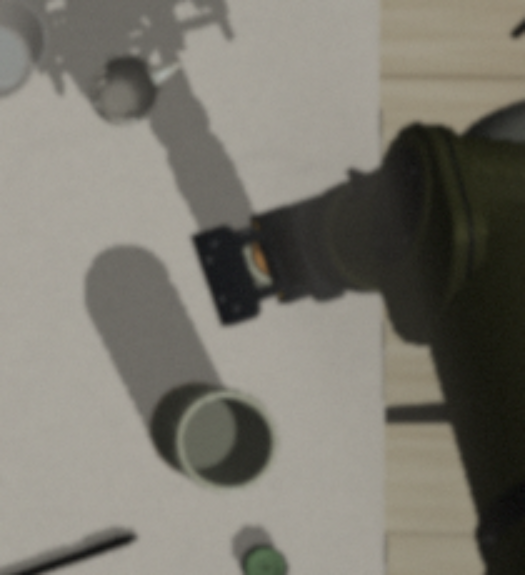

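Measured in the side view, the disc centre matches the jar axis to about 1 mm. Lowering.

Call:
play_rows --targets '[{"jaw": 0.9,"dx": -0.001,"dy": -0.001,"dz": 0.006,"yaw": 0},{"jaw": 0.9,"dx": 0,"dy": 0,"dz": 0.007,"yaw": 0},{"jaw": 0.9,"dx": 0,"dy": 0,"dz": 0.006,"yaw": 0},{"jaw": 0.9,"dx": 0,"dy": 0,"dz": 0.003,"yaw": 0},{"jaw": 0.9,"dx": 0,"dy": 0,"dz": 0,"yaw": 0}]'

```text
clock: 14.15
tool_pos: [0.6196, -0.2964, 0.1107]
eef_rot: [0.986, 0.167, 0.014, -0.003]
contact_force: [-0.1, 0.5, -0.5]
opening: 0.252
```

```bash
python3 g.py .6188 -.2962 .108
```

```text
t 14.15 pos [ 0.6196 -0.2964  0.1107] F [-0.1  0.5 -0.5] open 0.252 xaxis deg 19.25 tilt 1.66
q [ 0.56  0.93 -0.34  1.48  0.36  0.77 -1.14]
TOOL DELTA [-0.0008 -0.0005  0.0026] per5 [-0.0002 -0.0001  0.0005] /10 [-0.0001 -0.      0.0003]
```

Call:
play_rows --targets '[{"jaw": 0.9,"dx": 0,"dy": 0,"dz": 0.002,"yaw": 0},{"jaw": 0.9,"dx": 0,"dy": 0,"dz": 0.001,"yaw": 0},{"jaw": 0.7,"dx": 0,"dy": 0,"dz": 0,"yaw": 0},{"jaw": 0.5,"dx": 0,"dy": 0,"dz": 0,"yaw": 0},{"jaw": 0.5,"dx": 0,"dy": 0,"dz": 0,"yaw": 0}]'

```text
clock: 14.65
tool_pos: [0.6206, -0.2966, 0.1086]
eef_rot: [0.986, 0.167, 0.015, -0.002]
contact_force: [-0.0, -0.2, 0.4]
opening: 0.457
```

Call:
play_rows --targets '[{"jaw": 0.5,"dx": 0,"dy": 0,"dz": -0.01,"yaw": 0},{"jaw": 0.5,"dx": 0,"dy": 0,"dz": -0.02,"yaw": 0},{"jaw": 0.5,"dx": 0,"dy": 0,"dz": -0.03,"yaw": 0},{"jaw": 0.5,"dx": 0,"dy": 0,"dz": -0.03,"yaw": 0},{"jaw": 0.5,"dx": 0,"dy": 0,"dz": -0.02,"yaw": 0}]'

```text
clock: 15.15
tool_pos: [0.6153, -0.297, 0.221]
eef_rot: [0.986, 0.167, 0.012, -0.004]
contact_force: [0.2, 0.3, 0.9]
opening: 0.5
```

```bash
python3 g.py .6045 .0505 .21;  python3 - <<'E'
from plant import r
import cv2
f=r.snapshot("side")["frame"][90:220,300:440,::-1]
cv2.imwrite("pics/s8.png",cv2.resize(f,None,fx=4,fy=4))
E
```

```text
t 15.15 pos [ 0.6153 -0.297   0.221 ] F [0.2 0.3 0.9] open 0.5 xaxis deg 19.28 tilt 1.48
q [ 0.58  0.8  -0.38  1.4   0.31  0.98 -1.09]
TOOL DELTA [ 0.1042 -0.3315  0.0148] per5 [ 0.0208 -0.0663  0.003 ] /10 [ 0.0104 -0.0332  0.0015]
```

View pics/s8.png

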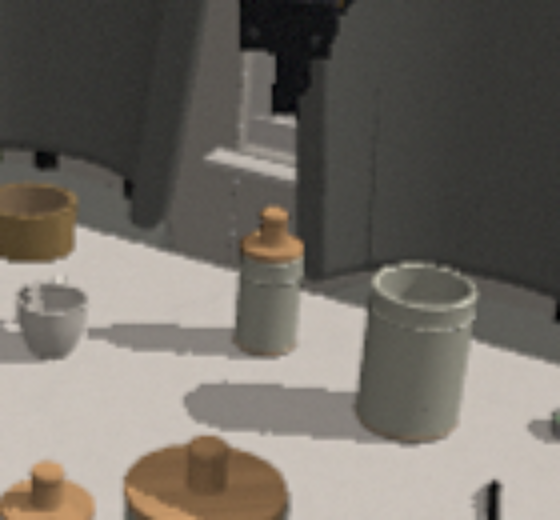

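lid_s is seated on jar_s. Next is lid_m at (0.6045, 0.0505).

Call:
play_rows --targets '[{"jaw": 0.5,"dx": 0.012,"dy": -0.04,"dz": 0,"yaw": 0},{"jaw": 0.5,"dx": 0.013,"dy": -0.042,"dz": 0,"yaw": 0},{"jaw": 0.5,"dx": 0.013,"dy": -0.042,"dz": 0,"yaw": 0},{"jaw": 0.5,"dx": 0.013,"dy": -0.042,"dz": 0,"yaw": 0},{"jaw": 0.5,"dx": 0.013,"dy": -0.042,"dz": 0,"yaw": 0}]'

```text
clock: 15.7
tool_pos: [0.6107, -0.0854, 0.2289]
eef_rot: [0.987, 0.158, 0.018, 0.003]
contact_force: [0.8, 0.2, 0.4]
opening: 0.498
```

Call:
play_rows --targets '[{"jaw": 0.5,"dx": 0.013,"dy": -0.042,"dz": 0,"yaw": 0},{"jaw": 0.5,"dx": 0.01,"dy": -0.034,"dz": 0.005,"yaw": 0},{"jaw": 0.5,"dx": 0.006,"dy": -0.02,"dz": 0.015,"yaw": 0},{"jaw": 0.5,"dx": 0,"dy": -0.005,"dz": 0.02,"yaw": 0},{"jaw": 0.5,"dx": 0,"dy": 0,"dz": 0.01,"yaw": 0}]'

```text
clock: 16.2
tool_pos: [0.6092, 0.0361, 0.1819]
eef_rot: [0.986, 0.165, 0.023, -0.0]
contact_force: [-0.5, -1.0, 1.0]
opening: 0.5
```

```bash
python3 g.py .6045 .0505 .07
```

```text
t 16.2 pos [0.6092 0.0361 0.1819] F [-0.5 -1.   1. ] open 0.5 xaxis deg 19.05 tilt 2.61
q [ 0.05  0.73 -0.31  1.71  0.32  0.7  -1.67]
TOOL DELTA [-0.0048 -0.0159  0.1117] per5 [-0.001  -0.0032  0.0223] /10 [-0.0005 -0.0016  0.0112]
```

Call:
play_rows --targets '[{"jaw": 0.5,"dx": -0.003,"dy": -0.007,"dz": 0.02,"yaw": 0},{"jaw": 0.5,"dx": -0.001,"dy": -0.004,"dz": 0.025,"yaw": 0},{"jaw": 0.5,"dx": 0,"dy": 0,"dz": 0.025,"yaw": 0},{"jaw": 0.5,"dx": 0,"dy": 0,"dz": 0.015,"yaw": 0},{"jaw": 0.5,"dx": 0,"dy": 0,"dz": 0.005,"yaw": 0}]'

```text
clock: 16.7
tool_pos: [0.6081, 0.0426, 0.0897]
eef_rot: [0.986, 0.163, 0.025, 0.001]
contact_force: [0.5, 0.1, 0.6]
opening: 0.504
```

```bash
python3 g.py .6045 .0505 .031
```

```text
t 16.7 pos [0.6081 0.0426 0.0897] F [0.5 0.1 0.6] open 0.504 xaxis deg 18.83 tilt 2.81
q [-0.01  0.86 -0.24  1.77  0.39  0.5  -1.74]
TOOL DELTA [-0.0037 -0.0092  0.0585] per5 [-0.0007 -0.0018  0.0117] /10 [-0.0004 -0.0009  0.0058]
```

Call:
play_rows --targets '[{"jaw": 0.5,"dx": -0.003,"dy": -0.006,"dz": 0.006,"yaw": 0},{"jaw": 0.5,"dx": -0.001,"dy": -0.003,"dz": 0.01,"yaw": 0},{"jaw": 0.5,"dx": 0,"dy": 0,"dz": 0.008,"yaw": 0},{"jaw": 0.5,"dx": 0,"dy": 0,"dz": 0.002,"yaw": 0},{"jaw": 0.5,"dx": 0,"dy": 0,"dz": 0,"yaw": 0}]'

```text
clock: 17.2
tool_pos: [0.6036, 0.0492, 0.063]
eef_rot: [0.986, 0.162, 0.026, 0.001]
contact_force: [-0.8, 0.7, -1.1]
opening: 0.501
```

```bash
python3 g.py .6045 .0505 .031
```

```text
t 17.2 pos [0.6036 0.0492 0.063 ] F [-0.8  0.7 -1.1] open 0.501 xaxis deg 18.71 tilt 2.97
q [-0.04  0.9  -0.21  1.8   0.4   0.44 -1.78]
TOOL DELTA [-0.0004 -0.0013  0.032 ] per5 [-0.0001 -0.0003  0.0064] /10 [-0.     -0.0001  0.0032]
```

Call:
play_rows --targets '[{"jaw": 0.5,"dx": 0,"dy": -0.001,"dz": 0.01,"yaw": 0},{"jaw": 0.5,"dx": 0,"dy": 0,"dz": 0.01,"yaw": 0},{"jaw": 0.5,"dx": 0,"dy": 0,"dz": 0.008,"yaw": 0},{"jaw": 0.5,"dx": 0,"dy": 0,"dz": 0.003,"yaw": 0},{"jaw": 0.5,"dx": 0,"dy": 0,"dz": 0,"yaw": 0}]'

```text
clock: 17.7
tool_pos: [0.6057, 0.0503, 0.0297]
eef_rot: [0.986, 0.162, 0.026, 0.001]
contact_force: [0.1, -0.1, -0.6]
opening: 0.499
```

```bash
python3 g.py .6045 .0505 .031
```

```text
t 17.7 pos [0.6057 0.0503 0.0297] F [ 0.1 -0.1 -0.6] open 0.499 xaxis deg 18.69 tilt 3.04
q [-0.06  0.95 -0.18  1.8   0.42  0.38 -1.79]
TOOL DELTA [-0.001  -0.0005 -0.0014] per5 [-0.0002 -0.0001 -0.0003] /10 [-0.0001 -0.0001 -0.0001]
```

Call:
play_rows --targets '[{"jaw": 0.5,"dx": -0.001,"dy": 0,"dz": -0.0015,"yaw": 0},{"jaw": 0.9,"dx": 0,"dy": 0,"dz": 0,"yaw": 0},{"jaw": 0.9,"dx": 0,"dy": 0,"dz": 0,"yaw": 0},{"jaw": 0.9,"dx": 0,"dy": 0,"dz": 0,"yaw": 0},{"jaw": 0.9,"dx": 0,"dy": 0,"dz": 0,"yaw": 0}]' --squeeze 30

```text
clock: 18.2
tool_pos: [0.6051, 0.0499, 0.032]
eef_rot: [0.986, 0.162, 0.027, 0.001]
contact_force: [0.9, -0.0, -0.2]
opening: 0.251
```

Call:
play_rows --targets '[{"jaw": 0.9,"dx": 0,"dy": 0,"dz": 0,"yaw": 0},{"jaw": 0.9,"dx": 0,"dy": 0,"dz": -0.015,"yaw": 0},{"jaw": 0.9,"dx": 0,"dy": 0,"dz": -0.03,"yaw": 0},{"jaw": 0.9,"dx": 0,"dy": 0,"dz": -0.035,"yaw": 0},{"jaw": 0.9,"dx": 0,"dy": 0,"dz": -0.04,"yaw": 0}]'

```text
clock: 18.7
tool_pos: [0.5947, 0.0487, 0.1528]
eef_rot: [0.986, 0.163, 0.022, 0.002]
contact_force: [-0.1, -0.8, -0.7]
opening: 0.25
```

```bash
python3 g.py .506 .2901 .235
```

```text
t 18.7 pos [0.5947 0.0487 0.1528] F [-0.1 -0.8 -0.7] open 0.25 xaxis deg 18.74 tilt 2.48
q [ 0.    0.76 -0.29  1.77  0.35  0.62 -1.73]
TOOL DELTA [-0.0029 -0.2563 -0.085 ] per5 [-0.0006 -0.0513 -0.017 ] /10 [-0.0003 -0.0256 -0.0085]
```

Call:
play_rows --targets '[{"jaw": 0.9,"dx": 0,"dy": 0,"dz": -0.035,"yaw": 0},{"jaw": 0.9,"dx": 0,"dy": -0.01,"dz": -0.03,"yaw": 0},{"jaw": 0.9,"dx": 0,"dy": -0.025,"dz": -0.01,"yaw": 0},{"jaw": 0.9,"dx": 0,"dy": -0.03,"dz": 0,"yaw": 0},{"jaw": 0.9,"dx": 0,"dy": -0.03,"dz": 0,"yaw": 0}]'

```text
clock: 19.2
tool_pos: [0.5644, 0.1347, 0.2422]
eef_rot: [0.987, 0.157, 0.03, 0.003]
contact_force: [0.2, 0.8, -1.7]
opening: 0.256
```

Call:
play_rows --targets '[{"jaw": 0.9,"dx": 0,"dy": -0.03,"dz": 0,"yaw": 0},{"jaw": 0.9,"dx": 0,"dy": -0.03,"dz": 0,"yaw": 0},{"jaw": 0.9,"dx": 0,"dy": -0.03,"dz": 0,"yaw": 0},{"jaw": 0.9,"dx": 0,"dy": -0.025,"dz": 0,"yaw": 0},{"jaw": 0.9,"dx": 0,"dy": -0.015,"dz": 0,"yaw": 0}]'

```text
clock: 19.7
tool_pos: [0.52, 0.2653, 0.2468]
eef_rot: [0.987, 0.159, 0.033, 0.002]
contact_force: [-0.2, -0.6, -0.5]
opening: 0.25
```

```bash
python3 g.py .506 .2901 .17
```

```text
t 19.7 pos [0.52   0.2653 0.2468] F [-0.2 -0.6 -0.5] open 0.25 xaxis deg 18.29 tilt 3.78
q [-0.39  0.61 -0.29  1.74  0.28  0.78 -2.08]
TOOL DELTA [-0.0104 -0.029   0.0759] per5 [-0.0021 -0.0058  0.0152] /10 [-0.001  -0.0029  0.0076]
```

Call:
play_rows --targets '[{"jaw": 0.9,"dx": -0.005,"dy": -0.014,"dz": 0.015,"yaw": 0},{"jaw": 0.9,"dx": -0.003,"dy": -0.008,"dz": 0.018,"yaw": 0},{"jaw": 0.9,"dx": 0,"dy": 0,"dz": 0.018,"yaw": 0},{"jaw": 0.9,"dx": 0,"dy": 0,"dz": 0.012,"yaw": 0},{"jaw": 0.9,"dx": 0,"dy": 0,"dz": 0,"yaw": 0}]'

```text
clock: 20.2
tool_pos: [0.5072, 0.2901, 0.1873]
eef_rot: [0.986, 0.162, 0.036, -0.001]
contact_force: [-0.2, -0.7, -0.4]
opening: 0.251
```

```bash
python3 g.py .506 .2901 .145
python3 - <<'E'
from plant import r
import cv2
f=r.snapshot("side")["frame"][150:320,200:400,::-1]
cv2.imwrite("pics/s9.png",cv2.resize(f,None,fx=3.5,fy=3.5))
E
python3 chk.py .506 .2901 .171 .034
```

```text
t 20.2 pos [0.5072 0.2901 0.1873] F [-0.2 -0.7 -0.4] open 0.251 xaxis deg 18.71 tilt 4.11
q [-0.46  0.68 -0.25  1.81  0.33  0.63 -2.17]
TOOL DELTA [-0.0042 -0.0008  0.0421] per5 [-0.0008 -0.0002  0.0084] /10 [-0.0004 -0.0001  0.0042]
side 39 x 0.4762 0.5199 y 0.2962 0.3253 circ [0.5092 0.2892] 0.0047 z 0.1761
  lateral mid -0.5814 expected -0.5777 right [-0.83 -0.55  0.02] width 0.0504
top 0
```

View pics/s9.png

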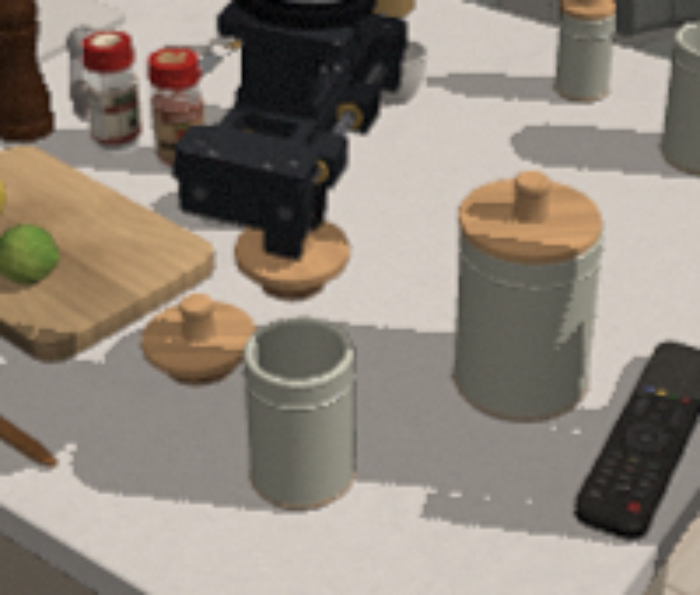

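Call:
play_rows --targets '[{"jaw": 0.9,"dx": -0.004,"dy": -0.001,"dz": 0.01,"yaw": 0},{"jaw": 0.9,"dx": -0.001,"dy": 0,"dz": 0.012,"yaw": 0},{"jaw": 0.9,"dx": 0,"dy": 0,"dz": 0.012,"yaw": 0},{"jaw": 0.9,"dx": 0,"dy": 0,"dz": 0.004,"yaw": 0},{"jaw": 0.9,"dx": 0,"dy": 0,"dz": 0,"yaw": 0}]'

```text
clock: 20.85
tool_pos: [0.5072, 0.2901, 0.1488]
eef_rot: [0.986, 0.161, 0.039, -0.002]
contact_force: [0.3, -0.3, -0.2]
opening: 0.253
```

```bash
python3 g.py .504 .2901 .119
python3 - <<'E'
from plant import r
import cv2
f=r.snapshot("side")["frame"][150:320,200:400,::-1]
cv2.imwrite("pics/s10.png",cv2.resize(f,None,fx=3.5,fy=3.5))
E
python3 chk.py .505 .2916 .140 .034
```

```text
t 20.85 pos [0.5072 0.2901 0.1488] F [ 0.3 -0.3 -0.2] open 0.253 xaxis deg 18.56 tilt 4.42
q [-0.49  0.74 -0.22  1.85  0.36  0.53 -2.2 ]
TOOL DELTA [-0.0053 -0.0013  0.0294] per5 [-0.0011 -0.0003  0.0059] /10 [-0.0005 -0.0001  0.0029]
side 353 x 0.4739 0.5377 y 0.2589 0.3248 circ [0.5148 0.2875] 0.0077 z 0.1425
  lateral mid -0.5806 expected -0.5785 right [-0.83 -0.55  0.02] width 0.0649
top 63 x 0.4956 0.5291 y 0.2603 0.2791 circ [0.5023 0.2982] 0.0022 z 0.1438
  lateral mid -0.2647 expected -0.2866 right [ 0.02 -1.   -0.03] width 0.0182
```

View pics/s10.png

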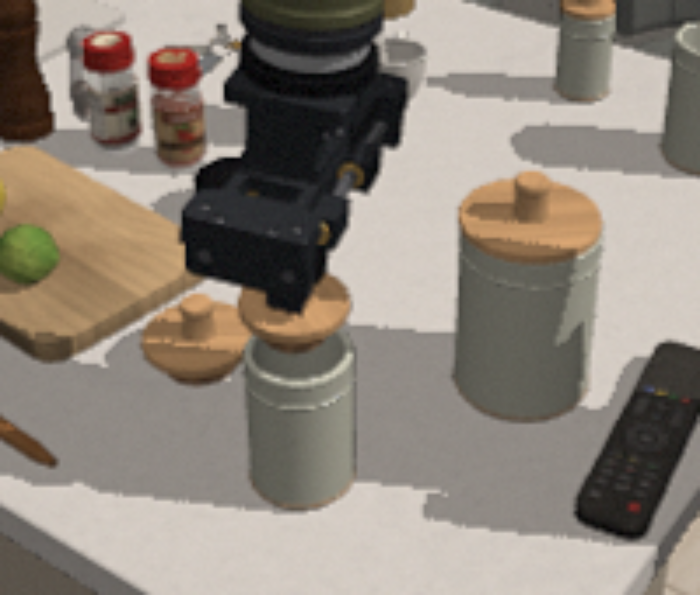

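Call:
play_rows --targets '[{"jaw": 0.9,"dx": -0.004,"dy": -0.001,"dz": 0.004,"yaw": 0},{"jaw": 0.9,"dx": -0.001,"dy": 0,"dz": 0.007,"yaw": 0},{"jaw": 0.9,"dx": -0.001,"dy": 0,"dz": 0.007,"yaw": 0},{"jaw": 0.9,"dx": 0,"dy": 0,"dz": 0.004,"yaw": 0},{"jaw": 0.9,"dx": 0,"dy": 0,"dz": 0,"yaw": 0}]'

```text
clock: 21.5
tool_pos: [0.5033, 0.2904, 0.1263]
eef_rot: [0.986, 0.161, 0.04, -0.003]
contact_force: [0.3, -0.0, -0.3]
opening: 0.251
```

```bash
python3 g.py .504 .2901 .119
```

```text
t 21.5 pos [0.5033 0.2904 0.1263] F [ 0.3 -0.  -0.3] open 0.251 xaxis deg 18.56 tilt 4.61
q [-0.5   0.77 -0.2   1.87  0.38  0.47 -2.22]
TOOL DELTA [-0.      0.0004  0.0074] per5 [-0.      0.0001  0.0015] /10 [-0.      0.      0.0007]
```

Call:
play_rows --targets '[{"jaw": 0.9,"dx": 0,"dy": 0,"dz": 0.003,"yaw": 0},{"jaw": 0.9,"dx": 0,"dy": 0,"dz": 0.002,"yaw": 0},{"jaw": 0.7,"dx": 0,"dy": 0,"dz": 0,"yaw": 0},{"jaw": 0.5,"dx": 0,"dy": 0,"dz": 0,"yaw": 0},{"jaw": 0.5,"dx": 0,"dy": 0,"dz": 0,"yaw": 0}]'

```text
clock: 22.0
tool_pos: [0.5043, 0.2907, 0.1211]
eef_rot: [0.986, 0.161, 0.041, -0.003]
contact_force: [1.6, -0.1, 0.1]
opening: 0.456
```

Call:
play_rows --targets '[{"jaw": 0.5,"dx": 0,"dy": 0,"dz": -0.01,"yaw": 0},{"jaw": 0.5,"dx": 0,"dy": 0,"dz": -0.02,"yaw": 0},{"jaw": 0.5,"dx": 0.003,"dy": 0,"dz": -0.03,"yaw": 0},{"jaw": 0.5,"dx": 0.003,"dy": 0,"dz": -0.03,"yaw": 0},{"jaw": 0.5,"dx": 0,"dy": 0,"dz": -0.01,"yaw": 0}]'

```text
clock: 22.5
tool_pos: [0.501, 0.2904, 0.2259]
eef_rot: [0.986, 0.161, 0.039, -0.002]
contact_force: [-0.4, 0.0, -0.4]
opening: 0.504
```

```bash
python3 g.py .6385 .2403 .18
python3 - <<'E'
from plant import r
import cv2
f=r.snapshot("side")["frame"][150:320,200:400,::-1]
cv2.imwrite("pics/s11.png",cv2.resize(f,None,fx=3.5,fy=3.5))
E
python3 chk.py .505 .2916 .113 .034
```

```text
t 22.5 pos [0.501  0.2904 0.2259] F [-0.4  0.  -0.4] open 0.504 xaxis deg 18.58 tilt 4.53
q [-0.45  0.62 -0.28  1.79  0.31  0.7  -2.15]
TOOL DELTA [0.1104 0.0908 0.0555] per5 [0.0221 0.0182 0.0111] /10 [0.011  0.0091 0.0056]
side 429 x 0.4702 0.5368 y 0.2588 0.3252 circ [0.5108 0.2832] 0.0097 z 0.1124
  lateral mid -0.5792 expected -0.5791 right [-0.83 -0.55  0.02] width 0.0649
top 11 x 0.5084 0.5246 y 0.2585 0.2645 circ [0.5053 0.2927] 0.0011 z 0.1114
  lateral mid -0.2556 expected -0.2859 right [ 0.02 -1.   -0.03] width 0.0057
```

View pics/s11.png

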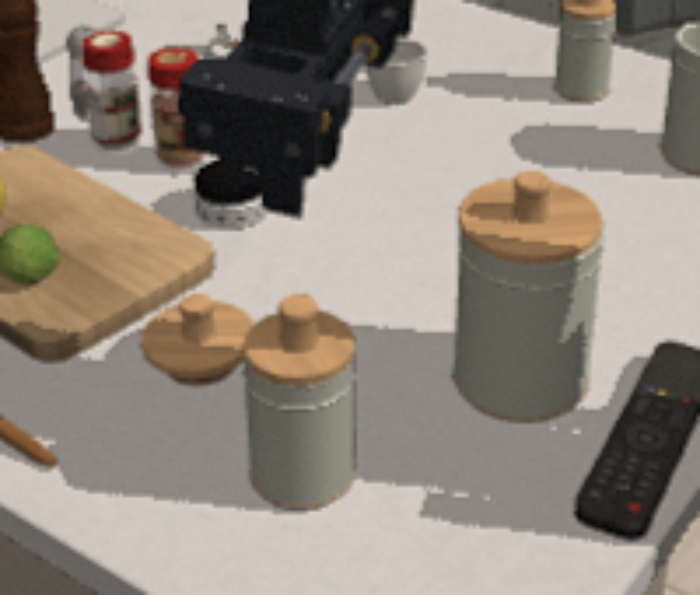

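lid_m is seated flat. Before picking lid_l I'll see whether a quick outward move reduces the 4.5° tool tilt, as the first outward move suggested.

Call:
play_rows --targets '[{"jaw": 0.5,"dx": 0.045,"dy": 0.02,"dz": 0,"yaw": 0},{"jaw": 0.5,"dx": 0.045,"dy": 0.02,"dz": 0,"yaw": 0},{"jaw": 0.5,"dx": 0.02,"dy": 0.025,"dz": 0,"yaw": 0},{"jaw": 0.5,"dx": 0,"dy": 0.01,"dz": 0,"yaw": 0},{"jaw": 0.5,"dx": 0,"dy": 0,"dz": 0,"yaw": 0}]'

```text
clock: 23.15
tool_pos: [0.6226, 0.2495, 0.2201]
eef_rot: [0.986, 0.165, 0.027, 0.003]
contact_force: [-0.2, -0.2, -0.4]
opening: 0.5
```

```bash
python3 g.py .6385 .2403 .1
```

```text
t 23.15 pos [0.6226 0.2495 0.2201] F [-0.2 -0.2 -0.4] open 0.5 xaxis deg 19.01 tilt 3.07
q [-0.3   0.76 -0.3   1.49  0.3   0.89 -1.94]
TOOL DELTA [0.0058 0.0122 0.1208] per5 [0.0012 0.0024 0.0242] /10 [0.0006 0.0012 0.0121]
```

Call:
play_rows --targets '[{"jaw": 0.5,"dx": 0.004,"dy": 0.008,"dz": 0.03,"yaw": 0},{"jaw": 0.5,"dx": 0.002,"dy": 0.004,"dz": 0.035,"yaw": 0},{"jaw": 0.5,"dx": 0,"dy": 0,"dz": 0.035,"yaw": 0},{"jaw": 0.5,"dx": 0,"dy": 0,"dz": 0.015,"yaw": 0},{"jaw": 0.5,"dx": 0,"dy": 0,"dz": 0,"yaw": 0}]'

```text
clock: 23.65
tool_pos: [0.6294, 0.2456, 0.0998]
eef_rot: [0.985, 0.169, 0.022, 0.001]
contact_force: [-0.7, -0.9, 0.2]
opening: 0.502
```

```bash
python3 g.py .6385 .2403 .032
```

```text
t 23.65 pos [0.6294 0.2456 0.0998] F [-0.7 -0.9  0.2] open 0.502 xaxis deg 19.47 tilt 2.54
q [-0.31  0.92 -0.26  1.55  0.35  0.68 -1.97]
TOOL DELTA [0.0038 0.0073 0.0681] per5 [0.0008 0.0015 0.0136] /10 [0.0004 0.0007 0.0068]
```

Call:
play_rows --targets '[{"jaw": 0.5,"dx": 0.003,"dy": 0.005,"dz": 0.01,"yaw": 0},{"jaw": 0.5,"dx": 0.001,"dy": 0.002,"dz": 0.014,"yaw": 0},{"jaw": 0.5,"dx": 0,"dy": 0,"dz": 0.01,"yaw": 0},{"jaw": 0.5,"dx": 0,"dy": 0,"dz": 0.002,"yaw": 0},{"jaw": 0.5,"dx": 0,"dy": 0,"dz": 0,"yaw": 0}]'

```text
clock: 24.15
tool_pos: [0.6386, 0.243, 0.0652]
eef_rot: [0.985, 0.17, 0.025, -0.0]
contact_force: [-0.1, 0.3, 1.9]
opening: 0.501
```

```bash
python3 g.py .6385 .2403 .032
```

```text
t 24.15 pos [0.6386 0.243  0.0652] F [-0.1  0.3  1.9] open 0.501 xaxis deg 19.57 tilt 2.83
q [-0.31  0.97 -0.25  1.54  0.37  0.63 -1.98]
TOOL DELTA [-0.0026  0.0022  0.0332] per5 [-0.0005  0.0004  0.0066] /10 [-0.0003  0.0002  0.0033]
```

Call:
play_rows --targets '[{"jaw": 0.5,"dx": -0.002,"dy": 0.002,"dz": 0.01,"yaw": 0},{"jaw": 0.5,"dx": 0,"dy": 0,"dz": 0.01,"yaw": 0},{"jaw": 0.5,"dx": 0,"dy": 0,"dz": 0.008,"yaw": 0},{"jaw": 0.5,"dx": 0,"dy": 0,"dz": 0.002,"yaw": 0},{"jaw": 0.5,"dx": 0,"dy": 0,"dz": 0,"yaw": 0}]'

```text
clock: 24.65
tool_pos: [0.6394, 0.2407, 0.0334]
eef_rot: [0.985, 0.17, 0.025, -0.0]
contact_force: [0.1, 0.8, 0.1]
opening: 0.498
```

```bash
python3 g.py .6385 .2403 .032
```

```text
t 24.65 pos [0.6394 0.2407 0.0334] F [0.1 0.8 0.1] open 0.498 xaxis deg 19.56 tilt 2.9
q [-0.31  1.01 -0.23  1.55  0.39  0.58 -1.99]
TOOL DELTA [-0.001   0.0001  0.0013] per5 [-0.0002  0.      0.0003] /10 [-0.0001  0.      0.0001]
```

Call:
play_rows --targets '[{"jaw": 0.9,"dx": 0,"dy": 0,"dz": 0,"yaw": 0},{"jaw": 0.9,"dx": 0,"dy": 0,"dz": 0,"yaw": 0},{"jaw": 0.9,"dx": 0,"dy": 0,"dz": 0,"yaw": 0},{"jaw": 0.9,"dx": 0,"dy": 0,"dz": 0,"yaw": 0},{"jaw": 0.9,"dx": 0,"dy": 0,"dz": 0,"yaw": 0}]' --squeeze 30

```text
clock: 25.15
tool_pos: [0.6399, 0.2409, 0.0342]
eef_rot: [0.985, 0.17, 0.026, -0.001]
contact_force: [-0.2, 0.4, -0.5]
opening: 0.256
```

Call:
play_rows --targets '[{"jaw": 0.9,"dx": 0,"dy": 0,"dz": -0.015,"yaw": 0},{"jaw": 0.9,"dx": 0,"dy": 0,"dz": -0.03,"yaw": 0},{"jaw": 0.9,"dx": 0,"dy": 0,"dz": -0.04,"yaw": 0},{"jaw": 0.9,"dx": 0,"dy": 0,"dz": -0.045,"yaw": 0},{"jaw": 0.9,"dx": 0,"dy": 0,"dz": -0.045,"yaw": 0}]'

```text
clock: 25.65
tool_pos: [0.6265, 0.2374, 0.2109]
eef_rot: [0.985, 0.17, 0.019, 0.001]
contact_force: [1.0, 0.5, -0.9]
opening: 0.251
```

```bash
python3 g.py .4615 -.2500 .235
python3 - <<'E'
from plant import r
import cv2
f=r.snapshot("side")["frame"][150:320,150:400,::-1]
cv2.imwrite("pics/s12.png",cv2.resize(f,None,fx=3,fy=3))
E
```

```text
t 25.65 pos [0.6265 0.2374 0.2109] F [ 1.   0.5 -0.9] open 0.251 xaxis deg 19.64 tilt 2.21
q [-0.27  0.77 -0.31  1.48  0.3   0.89 -1.91]
TOOL DELTA [-0.318   0.4039 -0.0323] per5 [-0.0636  0.0808 -0.0065] /10 [-0.0318  0.0404 -0.0032]
```

View pics/s12.png

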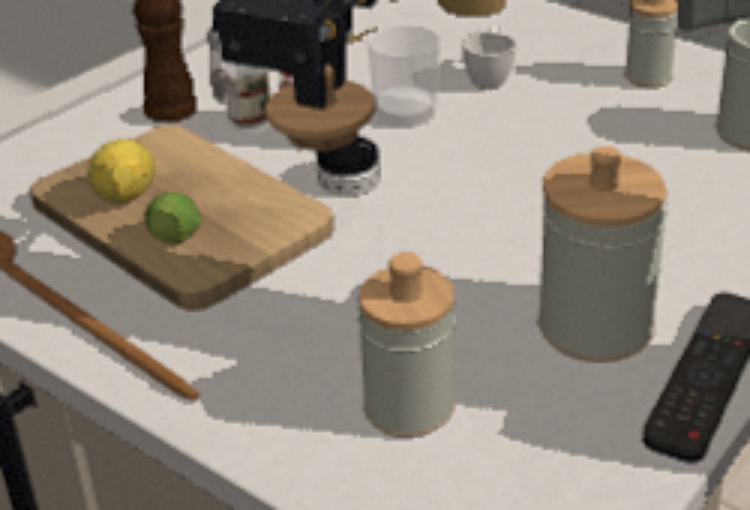

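lid_l is held. I'm carrying it to jar_l.

Call:
play_rows --targets '[{"jaw": 0.9,"dx": -0.012,"dy": 0.015,"dz": -0.015,"yaw": 0},{"jaw": 0.9,"dx": -0.022,"dy": 0.028,"dz": -0.01,"yaw": 0},{"jaw": 0.9,"dx": -0.024,"dy": 0.03,"dz": 0,"yaw": 0},{"jaw": 0.9,"dx": -0.024,"dy": 0.03,"dz": 0,"yaw": 0},{"jaw": 0.9,"dx": -0.024,"dy": 0.03,"dz": 0,"yaw": 0}]'

```text
clock: 26.2
tool_pos: [0.5758, 0.084, 0.2506]
eef_rot: [0.984, 0.176, 0.036, -0.005]
contact_force: [0.4, -0.6, -1.5]
opening: 0.248
```

Call:
play_rows --targets '[{"jaw": 0.9,"dx": -0.024,"dy": 0.03,"dz": 0,"yaw": 0},{"jaw": 0.9,"dx": -0.024,"dy": 0.03,"dz": 0,"yaw": 0},{"jaw": 0.9,"dx": -0.024,"dy": 0.03,"dz": 0,"yaw": 0},{"jaw": 0.9,"dx": -0.024,"dy": 0.03,"dz": 0,"yaw": 0},{"jaw": 0.9,"dx": -0.024,"dy": 0.03,"dz": 0,"yaw": 0}]'

```text
clock: 26.7
tool_pos: [0.5126, -0.1052, 0.2473]
eef_rot: [0.983, 0.177, 0.04, -0.003]
contact_force: [0.2, 0.3, 0.9]
opening: 0.249
```

```bash
python3 g.py .4615 -.2500 .225
```

```text
t 26.7 pos [ 0.5126 -0.1052  0.2473] F [0.2 0.3 0.9] open 0.249 xaxis deg 20.39 tilt 4.59
q [ 0.4   0.54 -0.41  1.92  0.29  0.67 -1.39]
TOOL DELTA [-0.0998  0.1178  0.0153] per5 [-0.02    0.0236  0.0031] /10 [-0.01    0.0118  0.0015]
```

Call:
play_rows --targets '[{"jaw": 0.9,"dx": -0.022,"dy": 0.026,"dz": 0,"yaw": 0},{"jaw": 0.9,"dx": -0.022,"dy": 0.026,"dz": 0,"yaw": 0},{"jaw": 0.9,"dx": -0.018,"dy": 0.02,"dz": 0.004,"yaw": 0},{"jaw": 0.9,"dx": -0.01,"dy": 0.012,"dz": 0.005,"yaw": 0},{"jaw": 0.9,"dx": -0.004,"dy": 0.006,"dz": 0.005,"yaw": 0}]'

```text
clock: 27.2
tool_pos: [0.4696, -0.2268, 0.2323]
eef_rot: [0.984, 0.172, 0.042, 0.001]
contact_force: [0.4, 0.0, -0.6]
opening: 0.252
```

```bash
python3 g.py .4615 -.2500 .175
```

```text
t 27.2 pos [ 0.4696 -0.2268  0.2323] F [ 0.4  0.  -0.6] open 0.252 xaxis deg 19.87 tilt 4.78
q [ 0.66  0.56 -0.42  1.94  0.31  0.63 -1.17]
TOOL DELTA [-0.0201  0.0182  0.0561] per5 [-0.004   0.0036  0.0112] /10 [-0.002   0.0018  0.0056]
```

Call:
play_rows --targets '[{"jaw": 0.9,"dx": -0.01,"dy": 0.011,"dz": 0.006,"yaw": 0},{"jaw": 0.9,"dx": -0.006,"dy": 0.005,"dz": 0.01,"yaw": 0},{"jaw": 0.9,"dx": -0.002,"dy": 0,"dz": 0.014,"yaw": 0},{"jaw": 0.9,"dx": 0,"dy": 0,"dz": 0.01,"yaw": 0},{"jaw": 0.9,"dx": 0,"dy": 0,"dz": 0,"yaw": 0}]'

```text
clock: 27.7
tool_pos: [0.4615, -0.2481, 0.189]
eef_rot: [0.984, 0.173, 0.042, 0.001]
contact_force: [-0.3, 0.2, -0.1]
opening: 0.251
```

```bash
python3 g.py .463 -.2490 .165;  python3 - <<'E'
from plant import r
import cv2
f=r.snapshot("side")["frame"][90:240,330:500,::-1]
cv2.imwrite("pics/s13.png",cv2.resize(f,None,fx=3.5,fy=3.5))
E
python3 chk.py .4619 -.2488 .175 .041
```

```text
t 27.7 pos [ 0.4615 -0.2481  0.189 ] F [-0.3  0.2 -0.1] open 0.251 xaxis deg 19.99 tilt 4.86
q [ 0.67  0.63 -0.38  1.98  0.36  0.52 -1.17]
TOOL DELTA [-0.0009  0.001   0.024 ] per5 [-0.0002  0.0002  0.0048] /10 [-0.0001  0.0001  0.0024]
side 177 x 0.4206 0.5011 y -0.2893 -0.2038 circ [ 0.4678 -0.2502] 0.0107 z 0.1805
  lateral mid -0.2423 expected -0.2421 right [-0.83 -0.55  0.02] width 0.0812
top 160 x 0.4323 0.501 y -0.2762 -0.2076 circ [ 0.4493 -0.2489] 0.0073 z 0.1812
  lateral mid 0.245 expected 0.2519 right [ 0.02 -1.   -0.03] width 0.0689
```

View pics/s13.png

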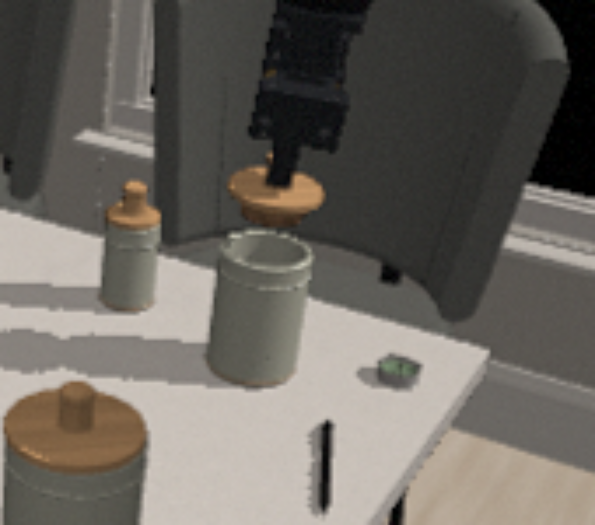

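lid_l is above jar_l and centred to about 2 mm. Lowering.

Call:
play_rows --targets '[{"jaw": 0.9,"dx": -0.001,"dy": 0.001,"dz": 0.008,"yaw": 0},{"jaw": 0.9,"dx": 0,"dy": 0,"dz": 0.01,"yaw": 0},{"jaw": 0.9,"dx": 0,"dy": 0,"dz": 0.01,"yaw": 0},{"jaw": 0.9,"dx": 0,"dy": 0,"dz": 0.003,"yaw": 0},{"jaw": 0.9,"dx": 0,"dy": 0,"dz": 0,"yaw": 0}]'

```text
clock: 28.35
tool_pos: [0.466, -0.2491, 0.1579]
eef_rot: [0.984, 0.174, 0.045, 0.002]
contact_force: [-0.9, 0.5, -0.1]
opening: 0.25
```

```bash
python3 g.py .463 -.2490 .137; python3 chk.py .4619 -.2488 .15 .041
```

```text
t 28.35 pos [ 0.466  -0.2491  0.1579] F [-0.9  0.5 -0.1] open 0.25 xaxis deg 20.07 tilt 5.13
q [ 0.64  0.68 -0.34  2.    0.4   0.44 -1.2 ]
TOOL DELTA [-0.0045 -0.0015  0.0205] per5 [-0.0009 -0.0003  0.0041] /10 [-0.0005 -0.0002  0.0021]
side 236 x 0.4259 0.5063 y -0.286 -0.2059 circ [ 0.468  -0.2545] 0.0123 z 0.1496
  lateral mid -0.2462 expected -0.2427 right [-0.83 -0.55  0.02] width 0.08
top 504 x 0.4359 0.5054 y -0.2804 -0.2084 circ [ 0.4533 -0.2494] 0.0072 z 0.1506
  lateral mid 0.2484 expected 0.2525 right [ 0.02 -1.   -0.03] width 0.0724
```

Call:
play_rows --targets '[{"jaw": 0.9,"dx": -0.004,"dy": -0.001,"dz": 0.002,"yaw": 0},{"jaw": 0.9,"dx": -0.002,"dy": 0,"dz": 0.005,"yaw": 0},{"jaw": 0.9,"dx": 0,"dy": 0,"dz": 0.005,"yaw": 0},{"jaw": 0.9,"dx": 0,"dy": 0,"dz": 0.002,"yaw": 0},{"jaw": 0.9,"dx": 0,"dy": 0,"dz": 0,"yaw": 0}]'

```text
clock: 28.95
tool_pos: [0.4611, -0.2507, 0.1433]
eef_rot: [0.984, 0.173, 0.045, 0.003]
contact_force: [0.6, 0.3, -0.4]
opening: 0.251
```

```bash
python3 g.py .463 -.2490 .137; python3 chk.py .4619 -.2488 .14 .041
```

```text
t 28.95 pos [ 0.4611 -0.2507  0.1433] F [ 0.6  0.3 -0.4] open 0.251 xaxis deg 20.03 tilt 5.22
q [ 0.64  0.7  -0.32  2.02  0.42  0.4  -1.21]
TOOL DELTA [ 0.0018 -0.0011  0.0065] per5 [ 0.0004 -0.0002  0.0013] /10 [ 0.0002 -0.0001  0.0006]
side 202 x 0.4222 0.5016 y -0.2892 -0.2097 circ [ 0.4652 -0.2656] 0.0125 z 0.1355
  lateral mid -0.2427 expected -0.243 right [-0.83 -0.55  0.02] width 0.0786
top 476 x 0.4339 0.5009 y -0.2797 -0.2094 circ [ 0.4482 -0.251 ] 0.0074 z 0.1364
  lateral mid 0.2488 expected 0.2528 right [ 0.02 -1.   -0.03] width 0.0705
```

Call:
play_rows --targets '[{"jaw": 0.9,"dx": 0,"dy": 0,"dz": 0.003,"yaw": 0},{"jaw": 0.9,"dx": 0,"dy": 0,"dz": 0.002,"yaw": 0},{"jaw": 0.7,"dx": 0,"dy": 0,"dz": 0,"yaw": 0},{"jaw": 0.5,"dx": 0,"dy": 0,"dz": 0,"yaw": 0},{"jaw": 0.5,"dx": 0,"dy": 0,"dz": 0,"yaw": 0}]'

```text
clock: 29.55
tool_pos: [0.4625, -0.2507, 0.1387]
eef_rot: [0.984, 0.173, 0.046, 0.003]
contact_force: [0.4, -0.4, -0.8]
opening: 0.459
```

Call:
play_rows --targets '[{"jaw": 0.5,"dx": 0,"dy": 0,"dz": -0.01,"yaw": 0},{"jaw": 0.5,"dx": 0.002,"dy": 0,"dz": -0.02,"yaw": 0},{"jaw": 0.5,"dx": 0.003,"dy": 0,"dz": -0.03,"yaw": 0},{"jaw": 0.5,"dx": 0.003,"dy": 0,"dz": -0.04,"yaw": 0},{"jaw": 0.5,"dx": 0,"dy": 0,"dz": -0.04,"yaw": 0}]'

```text
clock: 30.05
tool_pos: [0.4542, -0.2476, 0.2814]
eef_rot: [0.984, 0.174, 0.042, 0.0]
contact_force: [0.2, -0.2, 0.1]
opening: 0.502
```

Call:
play_rows --targets '[{"jaw": 0.5,"dx": 0,"dy": 0.02,"dz": -0.03,"yaw": 0},{"jaw": 0.5,"dx": 0,"dy": 0.04,"dz": 0,"yaw": 0},{"jaw": 0.5,"dx": 0,"dy": 0.04,"dz": 0,"yaw": 0},{"jaw": 0.5,"dx": 0,"dy": 0.03,"dz": 0,"yaw": 0},{"jaw": 0.5,"dx": 0,"dy": 0,"dz": 0,"yaw": 0}]'

```text
clock: 30.55
tool_pos: [0.499, -0.3739, 0.3281]
eef_rot: [0.983, 0.176, 0.048, 0.006]
contact_force: [-1.5, 0.2, -0.5]
opening: 0.499
```

Run:
```python
from h import *
from plant import r
from chk import disc
print(r.get_state()["clock"],r.get_state()["tool_pos"])
d=r.snapshot("top");s=r.snapshot("side")
cv2.imwrite("pics/tf.png",d["frame"][:,:,::-1]);cv2.imwrite("pics/sf.png",s["frame"][:,:,::-1])
for n,c,h,ro in(("s",(.6168,-.2963),.09,.027),("m",(.506,.290),.105,.034),("l",(.4627,-.2496),.12,.041),("xl",(.439,.1254),.135,.048)):
    for nm,D in(("top",d),("side",s)):
        q=disc(D,c,h+.008,ro)
        if len(q)<20: print(n,nm,len(q)); continue
        A=np.c_[q[:,:2]-c,np.ones(len(q))];m=abs(q[:,2]-np.median(q[:,2]))<.003
        k=np.linalg.lstsq(A[m],q[m,2],rcond=None)[0]
        P=cloud(D);kn=P[(np.hypot(P[...,0]-c[0],P[...,1]-c[1])<.03)&(abs(P[...,2]-h-.036)<.005)]
        print(n,nm,len(q),"z-home mm",((np.median(q[:,2])-h-.008)*1e3).round(1),"slope deg",np.degrees(k[:2]).round(1),"disc mid",((q.min(0)+q.max(0))/2)[:2].round(4),"knob",kn.mean(0).round(4) if len(kn) else 0)
```

```text
30.55 [ 0.49901645 -0.37385458  0.32805044]
s top 346 z-home mm -0.7 slope deg [-0.1 -0.3] disc mid [ 0.6174 -0.2953] knob [ 0.6176 -0.2962  0.125 ]
s side 80 z-home mm -0.9 slope deg [-0.8 -1.2] disc mid [ 0.6177 -0.2943] knob [ 0.6167 -0.2934  0.1241]
m top 674 z-home mm -0.7 slope deg [0.3 0.1] disc mid [0.5068 0.2899] knob [0.5056 0.2897 0.1401]
m side 434 z-home mm -0.7 slope deg [ 0.3 -0.5] disc mid [0.5046 0.2923] knob [0.5033 0.2926 0.1397]
l top 1150 z-home mm -0.8 slope deg [-0.1  0.1] disc mid [ 0.4638 -0.249 ] knob [ 0.4631 -0.2495  0.1552]
l side 233 z-home mm -0.6 slope deg [ 0.2 -0.2] disc mid [ 0.4623 -0.2498] knob [ 0.461  -0.2459  0.1545]
xl top 1672 z-home mm -0.8 slope deg [0.1 0. ] disc mid [0.4412 0.1257] knob [0.4407 0.126  0.1699]
xl side 665 z-home mm -0.6 slope deg [ 0.1 -0.4] disc mid [0.4388 0.1278] knob [0.439  0.1288 0.1694]
```

View pics/tf.png

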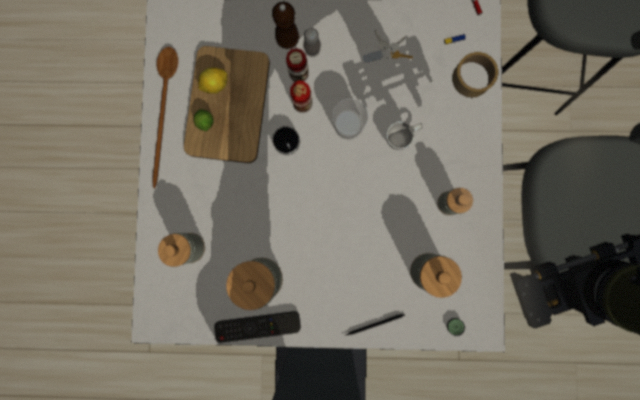

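View pics/sf.png

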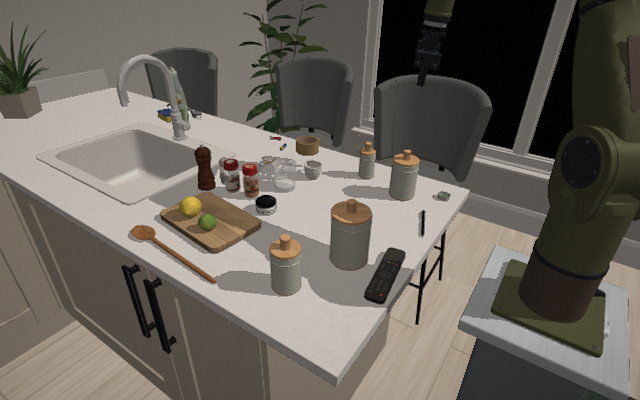

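All four discs lie level at rim height: top view (174,249), (250,284), (441,276) and (459,200). The glass, cup and other things are where they were, and the gripper is clear. I'll let the arm settle for one call, then hand in.

Call:
play_rows --targets '[{"jaw": 0.5,"dx": 0,"dy": 0,"dz": 0,"yaw": 0},{"jaw": 0.5,"dx": 0,"dy": 0,"dz": 0,"yaw": 0},{"jaw": 0.5,"dx": 0,"dy": 0,"dz": 0,"yaw": 0},{"jaw": 0.5,"dx": 0,"dy": 0,"dz": 0,"yaw": 0},{"jaw": 0.5,"dx": 0,"dy": 0,"dz": 0,"yaw": 0}]'

```text
clock: 31.15
tool_pos: [0.4981, -0.3633, 0.3289]
eef_rot: [0.982, 0.182, 0.047, 0.003]
contact_force: [0.3, 0.7, 0.4]
opening: 0.5
```

```bash
python3 -c "
from plant import r
print(r.finish_job(), r.get_state()['clock'])"
```

```text
the job is handed in; nothing more can be done
the job is handed in; nothing more can be done
```

All four jars are closed with the lid of their own size (xl, s, m, l, in that order), and the job was handed in at about 31 s.

- **Lids:** in the last pictures, each disc is within 1 mm of its home height. They are level to about 0.5°, except lid_s, where the side view gave 1.2° from only 80 points and the top view 0.3°. Each disc is centred on its jar to within about 3 mm; the two cameras disagree by 2–3 mm.
- **Everything else:** the jars, glass, cup and other things look where they were. I judged the bystanders by eye from the pictures and did not measure them. The gripper ended well clear of everything.
- **Forces and joints:** readings at the end of each move stayed at a few newtons. Joint 6 reached its 0.04 lower limit while picking lid_s; the readings did not show it going past.
- **Tool tilt:** this drifted up to 5° off vertical over the job. The lids dropped flat when released, so I did not correct it.

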